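# Put the pipe bracket away in its tray

## Task

Take the bracket with the narrow tongue (not the plain oblong plate) out of the turntable caddy, where it stands on edge, lay it down flat on the cork mat and let go of it, then take it again across its flat width and lay it flat in the tray compartment shaped like it, tongue in the narrow part. Then slide the tray's black retainer fully home over the tongue, as far as it goes. Leave everything else where it is.

Things in the scene. Friction and masses are not known exactly. Their poses are not given: they have to be found in the camera images.
- caddy: Grey round caddy on a black turntable base, 270 mm across, locked, at any yaw. Origin: centre of underside. Floor 26 mm above the worktop, rim 44 mm. Two slots along its x axis, at y +45 and -45 mm: pairs of posts 13 mm apart, 24 mm above the floor, at x -55 to -30 and 30 to 60 mm, nothing between at x -30 to 30. The bracket stands in one slot, the plain plate in the other, either way round.
- bracket: Flat aluminium bracket, 10 mm thick, 140 long, 0.15 to 0.31 kg: broad part 44 mm wide (x -60 to 25), tongue 22 mm wide (x 25 to 80). Origin: centre line, mid-thickness, near the mass centre. x to the tongue, y through the thickness, z across. Starts on its long edge, z up, origin 48 mm above the worktop. Stands on edge by itself, can be pushed over. Lying flat, y is vertical, up or down.
- tongue_tip (a point): Middle of the end of the bracket's tongue, 80 mm along x from the bracket's origin.
- plain_plate: Bystander, not to be taken: plain oblong aluminium plate 120 x 10 x 44 mm standing on its long edge in the other caddy slot. Origin at its middle, x along its length, z up.
- mat: Thin cork mat fixed on the worktop, 200 mm (x) by 110 mm (y), 4 mm thick. Origin: centre of its underside, so its top is at 4 mm.
- tray: Grey plastic tray with white ribs, fixed, 190 x 190 mm, its floor 6 mm above the worktop. Origin: centre of its underside, z up. Rim and ribs rise 10 mm above the floor, as high as the bracket is thick. It has the bracket's compartment (see seat) and, on its +y side, a compartment with a plain steel strap.
- seat (a point): Floor of the compartment shaped like the bracket, 10 mm in -x and 40 mm in -y of the tray's origin, 6 mm up; axes like the tray's. The bracket's origin belongs above this point (5 mm up, lying flat), tongue towards tray +x, about 2.5 mm of play all round. Beside it, from x -33 to 27 mm, no rib stands for 50 mm to either side: room for fingers.
- retainer (a joint): Travel of the black retainer, 0 (open) to 0.060 m (fully home, at its stop, blade over the tongue), towards tray -y. Starts between 0 and 0.014, clear of the compartment. About 2 N of friction; stays where it is left. Blade 24 mm (tray x) by 50 mm (y) by 6 mm, underside 20.5 mm above the worktop (4.5 mm over a seated bracket).
- fin_top (a point): Middle of the top of the retainer's upright grip fin, 52.5 mm above the worktop; the fin is 24 mm (tray x), 12 mm thick (tray y), 26 mm high above the blade, at the blade's +y end. It lies 55 mm in tray x from the seat, and in tray y 80 mm minus the travel. Can be pushed from its +y side or pinched.
- strap: Bystander: plain steel strap 90 x 30 x 6 mm lying in the tray's other compartment. Origin: centre of its underside.
- seal_ring: Bystander: white seal ring, 56 mm across, 6 mm high, flat on the caddy floor between the slots. Origin: centre of its underside.
- strainer: Bystander: grey plastic strainer cup, 54 mm across, 20 mm high, on the caddy floor between the slots. Origin: centre of its underside.
- screwdriver: Bystander: orange-handled screwdriver lying beyond the mat. Origin on the worktop under it, x towards the tip.
- spout: Bystander: chrome tap spout, a curved tube 24 mm thick lying on the worktop beyond the caddy. Origin on the worktop.
- pipe_clamp: Bystander: half-round steel pipe clamp with two ears, 103 mm wide, 20 mm high, lying beyond the tray. Origin: on the worktop, midway between its ears.
- tape_reel: Bystander: white reel, 54 mm across, 18 mm high, beyond the tray. Origin: centre of its underside.
There are look-alikes about, which are no part of the job. Leave any orange look-alike of the bracket alone. Several things look just like the mat: the one meant starts farthest to the robot's left.

How it is judged:
On the way, in this order (a step that is already met when the one before it is completed fails the run):
1. the bracket lies flat on the cork mat, released ((angle between bracket's own y axis and vertical below 0.08 rad or angle between bracket's own y axis and vertical above 3.06 rad) and z of bracket in the frame of mat below 0.014 m and x of bracket in the frame of mat between -0.1 and 0.1 m and y of bracket in the frame of mat between -0.055 and 0.055 m and contact force between the fingers and bracket below 0.2 N and linear speed of bracket below 0.03 m/s), for 0.2 s.
2. the bracket lies flat in its compartment, tongue in the narrow part, released ((angle between bracket's own y axis and vertical below 0.08 rad or angle between bracket's own y axis and vertical above 3.06 rad) and x of bracket in the frame of seat between -0.006 and 0.006 m and y of bracket in the frame of seat between -0.005 and 0.005 m and z of bracket in the frame of seat below 0.0085 m and x of tongue_tip in the frame of seat above 0.07 m and contact force between the fingers and bracket below 0.2 N and linear speed of bracket below 0.03 m/s), for 0.2 s.
At the end, for the whole second after the job is handed in: The bracket lies flat (within 0.08 rad) at rest on the floor of its compartment, its origin within 6 mm along and 5 mm across of the seat and the tongue in the narrow part, and the retainer is pushed home over the tongue (travel above 55 of 60 mm) ((angle between bracket's own y axis and vertical below 0.08 rad or angle between bracket's own y axis and vertical above 3.06 rad) and x of bracket in the frame of seat between -0.006 and 0.006 m and y of bracket in the frame of seat between -0.005 and 0.005 m and z of bracket in the frame of seat below 0.0085 m and x of tongue_tip in the frame of seat above 0.07 m and value of joint retainer above 0.055 m and linear speed of bracket below 0.03 m/s); the robot touches nothing.
It fails at once if the plain plate moved by more than 30 mm (distance of plain_plate from where it was at the start of the episode above 0.03 m).
It fails at once if the strap in the tray moved by more than 30 mm (distance of strap from where it was at the start of the episode above 0.03 m).
It fails at once if the seal ring or strainer moved by more than 30 mm (distance of any of seal_ring, strainer from where it was at the start of the episode above 0.03 m).
It fails at once if a thing on the worktop moved by more than 30 mm (distance of any of screwdriver, spout, pipe_clamp, tape_reel from where it was at the start of the episode above 0.03 m).
It also fails if it takes over 58 s, if anything falls off the work surface, if the arm or the gripper's body presses on something with over 40 N, if the wrist force passes 120 N, or if a joint passes its speed limit or range.

## Robot

A 6-joint arm with a two-finger parallel gripper is mounted at the origin on the work surface. World frame = base frame: x ahead of the robot, y to its left, z up, the work surface at z = 0. Lengths are in m, angles in rad, forces in N, time in s.
With the tool pointing down it reaches from about 0.425 to 0.95 m from the base axis. Payload 3.5 kg.
Tool frame: the origin (TCP) lies midway between the tips of the shut fingers; the grasp point (between the pads) lies 19 mm behind it; z points along the fingers, y is the line along which they close (so a half turn about z gives the same grasp; the last joint's range is limited). The gripper opens to 85 mm and grips with 20 to 120 N. Pads are 22 mm wide; open, the fingers measure 114 mm over their backs; the gripper's body (76 mm by 85 mm) begins 54 mm behind the grasp point. The pads swing forward as they close: fully open they stand 13 mm farther back than shut.
Start: joints at [1.079, 0.286, 1.577, -0, 1.279, -0.15], TCP at [0.226, 0.636, 0.205] pointing down, gripper open.
Joint ranges: [-2.77, 2.77], [-0.9, 2.22], [0.21, 2.48], [-1.53, 4.67], [0.24, 2.81], [-2.84, 2.84]. Speed limits (rad/s): [2.79, 2.79, 3.14, 3.14, 3.14, 3.14].

## Interface

Orientations are given as a unit quaternion [x, y, z, w].
In Python, from plant import ctrl gives the robot as it stands.
- The arm moves only by the tool move_arm, never from a script. Its argument "plan" is a list of rows, each an object of numbers: "x", "y", "z": the shift along the tool's x, y, z in m; "yaw": the turn about the tool's z in rad; "fingers": the closure, from 0 (fully open) to 1 (shut). In form: [{"x": .., "y": .., "z": .., "yaw": .., "fingers": ..}, ...]. A call has 1 to 5 rows; each row is the pose to reach, as a shift and turn from the pose commanded when the call began, along the tool's axes at that moment; what a row does not reach only later rows make up. A row lasts 1/10 s, in which the tool goes at most 50 mm and 8.59 degrees, less where a joint would pass 70% of its speed; a pose out of reach is approached as far as the arm can. A call with a gripper value outside its range is refused whole. The fingers move at their own pace and stop on an object; "force" is the grip in N (left out, the last holds). Time passes only in rows, so rows that repeat a pose let the fingers close. It gives the time, the measured TCP pose, the force, the opening and the grip force at its end, in the units of the state.
- ctrl.get_state(): the state, without advancing time (a new reading comes with each control period).
- ctrl.read_camera(name): name is "scene" or "top"; returns the picture (420x560x3 uint8, red, green, blue); there is no depth.
- ctrl.camera_model(name): a dict with "intrinsics" (3x3 intrinsics, pixels), "distortion" ([k1, k2, p1, p2, k3] as OpenCV has them; the pictures are not rectified), "cam_to_world" (4x4, takes a point from camera to world coordinates). Camera axes: x right, y up, looking along -z (the intrinsics and any distortion apply to the point x, -y, -z); pixel columns grow to the right and rows downward; lengths in m; the calibration is good to about 2 mm. A picture is of the moment at which its call begins. camera_model takes no time and is no camera call.
- ctrl.sign_off(): hands the job in; it is judged then, once.
The state is a dict: "time": time; "qpos": joint angles; "dq": joint speeds; "joint_efforts": joint torques, N m; "eef_pos": TCP position; "tcp_rot": TCP orientation; "contact_force": force on the tool from outside, world axes, zero at the start; "wrist_torque": the same for the moment, N m; "opening": opening from 0.0 (shut) to 1.0 (fully open); "finger_force": force on a finger pad.
Only numpy, scipy, OpenCV 4.12 (cv2) and the standard library are available. Lean on these libraries where they do the work, as an engineer would, in place of code of your own. Each camera call takes 0.05 s, during which the arm holds its last target. There are 200 camera calls.

## Working session

There is one attempt and no reset: what is moved stays moved. The work goes in short steps, Python scripts to look and compute and a tool call to move; the robot and the scene stay as the last step left them, time stands still between calls to the robot, and variables do not carry over. Pictures are saved under pics/ and viewed, at most 10 in all, crops included, and the job is handed in when it is done.

Besides the shell and the picture viewer there is one more tool, called after "Request:" by a JSON object that holds its "api" and its "payload". move_arm: Moves the arm, as the interface text tells. Its arguments: {"type":"object","properties":{"plan":{"type":"array"},"force":{"type":"number"}},"required":["plan"]}

```bash
mkdir -p pics; ls; cat > h.py <<'E'
import numpy as np, cv2
from plant import ctrl
def snap(n,f=None):
    im=ctrl.read_camera(n)
    if f: cv2.imwrite('pics/'+f,cv2.cvtColor(im,cv2.COLOR_RGB2BGR))
    return im
def ray(n,uv):
    m=ctrl.camera_model(n);K=np.array(m['intrinsics']);D=np.array(m['distortion'],float);T=np.array(m['cam_to_world'])
    p=cv2.undistortPoints(np.array(uv,float).reshape(-1,1,2),K,D)[:,0]
    d=np.c_[p[:,0],-p[:,1],-np.ones(len(p))]@T[:3,:3].T
    return T[:3,3],d
def plane(n,uv,z):
    o,d=ray(n,uv); return o+d*((z-o[2])/d[:,2])[:,None]
def proj(n,P):
    m=ctrl.camera_model(n);K=np.array(m['intrinsics']);D=np.array(m['distortion'],float);T=np.array(m['cam_to_world'])
    q=(np.array(P,float).reshape(-1,3)-T[:3,3])@T[:3,:3]
    return cv2.projectPoints((q*[1,-1,-1]).reshape(-1,1,3),np.zeros(3),np.zeros(3),K,D)[0][:,0]
def tri(uv1,uv2,a='scene',b='top'):
    o1,d1=ray(a,uv1);o2,d2=ray(b,uv2);R=[]
    for x,y in zip(d1,d2):
        s=np.linalg.lstsq(np.c_[x,-y],o2-o1,rcond=None)[0];R.append(np.r_[(o1+s[0]*x+o2+s[1]*y)/2,np.linalg.norm(o1+s[0]*x-o2-s[1]*y)])
    return np.array(R)
E
python3 - <<'E'
from h import *
np.set_printoptions(precision=4,suppress=True)
for n in('scene','top'):
    snap(n,n+'0.png');m=ctrl.camera_model(n);print(n,m)
print(ctrl.get_state())
E
```

```text
pics
scene {'intrinsics': array([[414.7937,   0.    , 274.2886],
       [  0.    , 414.7937, 206.9253],
       [  0.    ,   0.    ,   1.    ]]), 'distortion': array([-0.0639,  0.    ,  0.    ,  0.    ,  0.    ]), 'cam_to_world': array([[-0.3264, -0.7869,  0.5236,  1.0898],
       [ 0.9452, -0.271 ,  0.1819,  0.2342],
       [-0.0012,  0.5543,  0.8323,  1.0412],
       [ 0.    ,  0.    ,  0.    ,  1.    ]])}
top {'intrinsics': array([[492.9375,   0.    , 279.9495],
       [  0.    , 492.9375, 210.794 ],
       [  0.    ,   0.    ,   1.    ]]), 'distortion': array([-0.0209,  0.    ,  0.    ,  0.    ,  0.    ]), 'cam_to_world': array([[-0.0161,  0.986 , -0.1662,  0.2509],
       [-0.9997, -0.0128,  0.021 ,  0.0242],
       [ 0.0185,  0.1665,  0.9859,  1.3622],
       [ 0.    ,  0.    ,  0.    ,  1.    ]])}
{'time': 0.1, 'qpos': array([ 1.079 ,  0.2871,  1.5781, -0.    ,  1.2786, -0.15  ]), 'dq': array([ 0.0011, -0.0014, -0.0041, -0.0007, -0.0009, -0.0013]), 'joint_efforts': array([  0.0004, -40.7295, -29.3703,  -0.0002,   0.0034,   0.    ]), 'eef_pos': array([0.2259, 0.6354, 0.2035]), 'tcp_rot': array([ 0.17  ,  0.9854, -0.001 , -0.0003]), 'contact_force': array([ 0.0948,  0.3012, -0.5813]), 'wrist_torque': array([0.0042, 0.0391, 0.0265]), 'finger_force': 0.0, 'opening': 1.0040148595835503}
```

View pics/scene0.png

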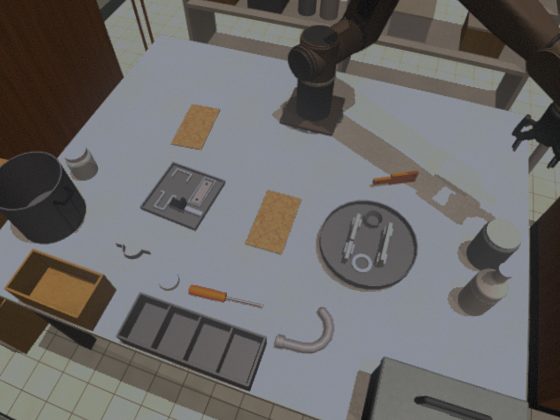

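View pics/top0.png

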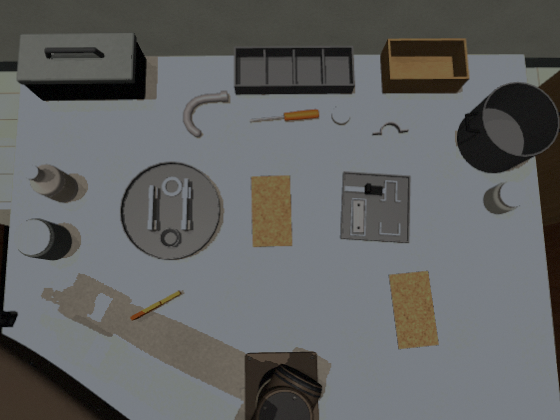

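The top view shows the caddy at (171,211) and the mat at (271,211). The other mat, at (413,310), lies farther right for the robot. The tray is at (376,208), with the retainer near (372,189). Next I'll enlarge the caddy and tray in both views.

```bash
python3 - <<'E'
import cv2,numpy as np
s=cv2.imread('pics/scene0.png');t=cv2.imread('pics/top0.png')
def c(i,u,v,w,h): return cv2.resize(i[v:v+h,u:u+w],(400,300),interpolation=cv2.INTER_CUBIC)
# scale 4 for 100x75
o=np.vstack([np.hstack([c(s,318,200,100,75),c(t,122,172,100,75)]),np.hstack([c(s,134,158,100,75),c(t,326,170,100,75)])])
o=np.clip(o*1.5,0,255).astype(np.uint8)
cv2.imwrite('pics/crops.png',o)
E
```

```text
(no output)
```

View pics/crops.png

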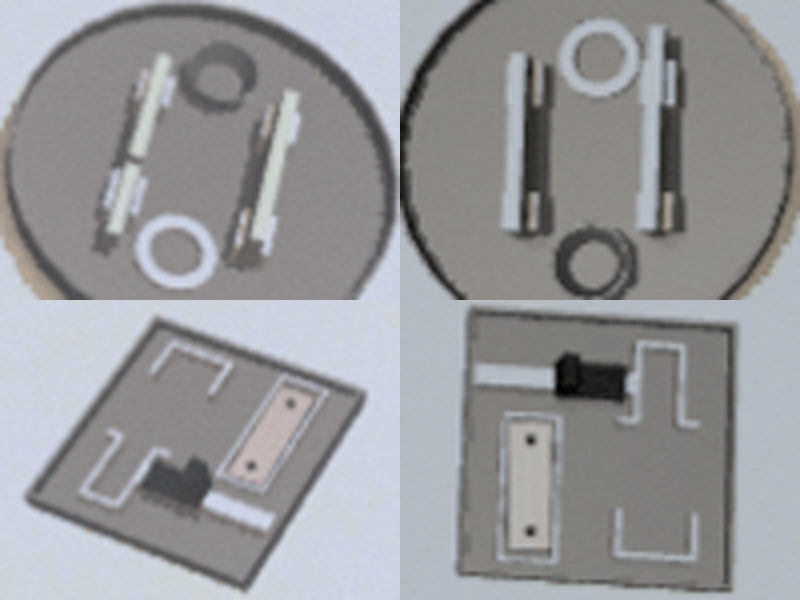

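The bracket is the bar at top-crop (655,130): lower y, with its step and tongue towards +x. In the scene crop the step is at (130,160). The bracket's compartment in the tray has its narrow end towards world +x, and the retainer moves towards -y. Next I'll measure with colour masks.

```bash
python3 - <<'E'
from h import *
np.set_printoptions(precision=4,suppress=True)
s=cv2.cvtColor(cv2.imread('pics/scene0.png'),cv2.COLOR_BGR2RGB).astype(float);t=cv2.cvtColor(cv2.imread('pics/top0.png'),cv2.COLOR_BGR2RGB).astype(float)
def comps(im,u,v,w,h,f,amin,k=4):
    c=cv2.resize(im[v:v+h,u:u+w],None,fx=k,fy=k,interpolation=cv2.INTER_CUBIC)
    m=f(c[...,0],c[...,1],c[...,2]).astype(np.uint8)
    cs,_=cv2.findContours(m,cv2.RETR_EXTERNAL,cv2.CHAIN_APPROX_NONE)
    for q in cs:
        a=cv2.contourArea(q)
        if a<amin*k*k: continue
        b=cv2.boxPoints(cv2.minAreaRect(q)); print(a/k/k,((b+.5)/k-.5+[u,v]).round(2).tolist())
# sample colours
for p in [(355,225),(387,235),(350,244),(392,228)]: print(p,s[p[1],p[0]])
for p in [(150,200),(184,205),(186,180),(189,190)]: print(p,t[p[1],p[0]])
print('scene green');comps(s,318,200,100,75,lambda r,g,b:(g>b+8)&(g>120),8)
print('top bright');comps(t,122,172,100,75,lambda r,g,b:(b>125),8)
print('mat');comps(t,240,165,65,95,lambda r,g,b:(r>b+45),200);comps(s,235,180,75,80,lambda r,g,b:(r>b+45),200)
print('tray');comps(t,330,160,90,95,lambda r,g,b:(b<128),500);comps(s,130,150,110,90,lambda r,g,b:(b<118),500)
print('ribs');comps(t,340,170,75,75,lambda r,g,b:(b>130),5);comps(s,134,158,100,75,lambda r,g,b:(b>140),5)
print('black');comps(t,340,170,75,75,lambda r,g,b:(b<45),20);comps(s,134,158,100,75,lambda r,g,b:(b<45),20)
E
```

```text
(355, 225) [136. 140. 138.]
(387, 235) [136. 141. 136.]
(350, 244) [135. 139. 138.]
(392, 228) [119. 121. 128.]
(150, 200) [121. 125. 131.]
(184, 205) [121. 126. 131.]
(186, 180) [119. 124. 130.]
(189, 190) [110. 115. 120.]
scene green
top bright
92.0 [[121.62, 228.12], [133.88, 228.12], [133.88, 246.38], [121.62, 246.38]]
92.4375 [[209.62, 246.38], [209.62, 227.62], [221.37, 227.62], [221.37, 246.38]]
102.84375 [[147.58, 228.11], [149.15, 185.29], [152.45, 185.41], [150.88, 228.24]]
124.375 [[181.35, 228.12], [182.71, 178.78], [186.61, 178.89], [185.26, 228.22]]
253.34375 [[162.12, 177.12], [180.38, 177.12], [180.38, 194.88], [162.12, 194.88]]
158.53125 [[203.38, 171.62], [221.38, 171.62], [221.38, 194.88], [203.38, 194.88]]
156.09375 [[121.62, 171.62], [138.12, 171.62], [138.12, 195.38], [121.62, 195.38]]
mat
2593.5625 [[250.8, 176.62], [289.27, 175.52], [291.27, 244.9], [252.8, 246.01]]
2043.84375 [[245.19, 243.04], [265.61, 186.38], [300.67, 199.02], [280.24, 255.67]]
tray
4927.1875 [[337.98, 241.64], [341.37, 165.07], [413.36, 168.26], [409.97, 244.83]]
3371.0 [[138.79, 208.71], [160.63, 154.36], [225.85, 180.57], [204.01, 234.92]]
ribs
111.8125 [[339.62, 244.37], [339.62, 240.12], [393.12, 240.12], [393.12, 244.37]]
23.03125 [[395.88, 236.88], [414.38, 236.88], [414.38, 244.38], [395.88, 244.38]]
23.84375 [[410.37, 221.12], [414.37, 221.12], [414.37, 235.38], [410.37, 235.38]]
37.4375 [[345.48, 189.97], [345.66, 186.47], [363.06, 187.38], [362.87, 190.89]]
262.5 [[371.88, 169.62], [414.38, 169.62], [414.38, 225.38], [371.88, 225.38]]
5.9375 [[365.38, 169.62], [370.88, 169.62], [370.88, 171.12], [365.38, 171.12]]
24.15625 [[330.94, 208.4], [340.2, 167.6], [349.12, 169.62], [339.86, 210.43]]
7456.0 [[133.62, 157.62], [233.38, 157.62], [233.38, 232.38], [133.62, 232.38]]
black
159.21875 [[363.78, 193.98], [364.55, 182.81], [382.55, 184.05], [381.78, 195.22]]
```

```bash
python3 - <<'E'
from h import *
np.set_printoptions(precision=4,suppress=True)
s=cv2.cvtColor(cv2.imread('pics/scene0.png'),cv2.COLOR_BGR2RGB).astype(float);t=cv2.cvtColor(cv2.imread('pics/top0.png'),cv2.COLOR_BGR2RGB).astype(float)
# bracket / plate strips (top view)
for nm,r in(('plate',[(147.58,228.11),(150.88,228.24),(152.45,185.41),(149.15,185.29)]),('brk',[(181.35,228.12),(185.26,228.22),(186.61,178.89),(182.71,178.78)])):
    a=(np.array(r[0])+r[1])/2;b=(np.array(r[2])+r[3])/2
    A=plane('top',[a],.07)[0];B=plane('top',[b],.07 if nm=='plate' else .059)[0];print(nm,A,B,np.linalg.norm((B-A)[:2]),np.degrees(np.arctan2(*(B-A)[1::-1])))
    if nm=='plate': SA=tri([(318+290/4,200+92/4)],[b-0]) ; print('?')
print('brk back end tri',tri([(359.4,213.7)],[(183.3,228.0)]),'tip tri',tri([(347.5,258.)],[(184.7,178.9)]))
S=[(195.75,230.5),(140.75,208),(173.25,162.5),(225.25,182.25)];T=[(343.5,172),(410.25,175.75),(409,242.5),(340.5,238.75)]
X=tri(S,T);print('tray corners',X);c=X[:,:3].mean(0)
print('c',c,'yaw',[np.degrees(np.arctan2(*(X[i]-X[j])[1::-1])) for i,j in((0,3),(1,2))])
for h in(.016,):print(plane('top',T,h)[:,:2].mean(0),plane('scene',S,h)[:,:2].mean(0))
m=tri([(245.19,243.04),(265.61,186.38),(300.67,199.02),(280.24,255.67)],[(289.27+2,245),(289.27,175.52),(250.8,176.6),(252.8,246)])
for n,q in(('top',[(250.8,176.62),(289.27,175.52),(291.27,244.9),(252.8,246.01)]),('scene',[(245.19,243.04),(265.61,186.38),(300.67,199.02),(280.24,255.67)])):
    P=plane(n,q,.004);print('mat',P.mean(0),P[:,:2].tolist())
# big tray views
def big(im,u,v,w,h,k): 
    c=cv2.resize(im[v:v+h,u:u+w],None,fx=k,fy=k,interpolation=cv2.INTER_CUBIC);return np.clip((c-30)*2,0,255).astype(np.uint8)[...,::-1]
cv2.imwrite('pics/trayt.png',big(t,338,168,78,78,7.6))
cv2.imwrite('pics/trays.png',big(s,134,156,98,78,7.6))
E
```

```text
plate [0.4268 0.3418 0.07  ] [0.5422 0.3409 0.07  ] 0.11541517113148711 -0.4739610477220824
?
brk [0.4256 0.2522 0.07  ] [0.5616 0.2527 0.059 ] 0.13596207309530006 0.21775491907285074
brk back end tri [[0.4255 0.2528 0.0732 0.0022]] tip tri [[0.5615 0.2539 0.0577 0.0021]]
tray corners [[ 0.5888 -0.1847  0.002   0.0055]
 [ 0.5744 -0.3738  0.0071  0.0056]
 [ 0.3845 -0.3587  0.0098  0.0042]
 [ 0.3987 -0.1702  0.0023  0.0032]]
c [ 0.4866 -0.2719  0.0053] yaw [np.float64(-4.361946840803259), np.float64(-4.541587951143014)]
[ 0.4855 -0.272 ] [ 0.4923 -0.2645]
mat [0.4815 0.0202 0.004 ] [[0.5788669276891685, 0.07608938739417889], [0.5807920367851882, -0.032712180830772854], [0.3838914614957678, -0.034455221400290094], [0.3823308635379296, 0.07180371614641069]]
mat [0.4811 0.0193 0.004 ] [[0.5807908469417542, -0.030377105607554494], [0.3735716131290947, -0.042972209954116186], [0.3838282315188827, 0.07404275616111752], [0.5862585865545087, 0.07655780118087499]]
```

View pics/trayt.png

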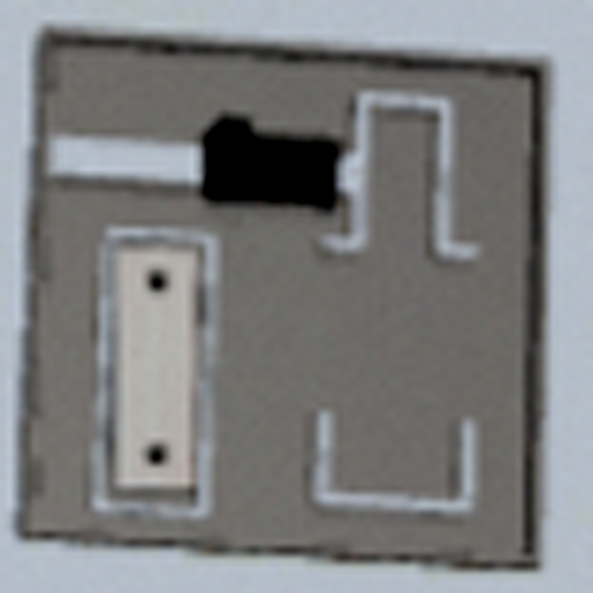

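View pics/trays.png

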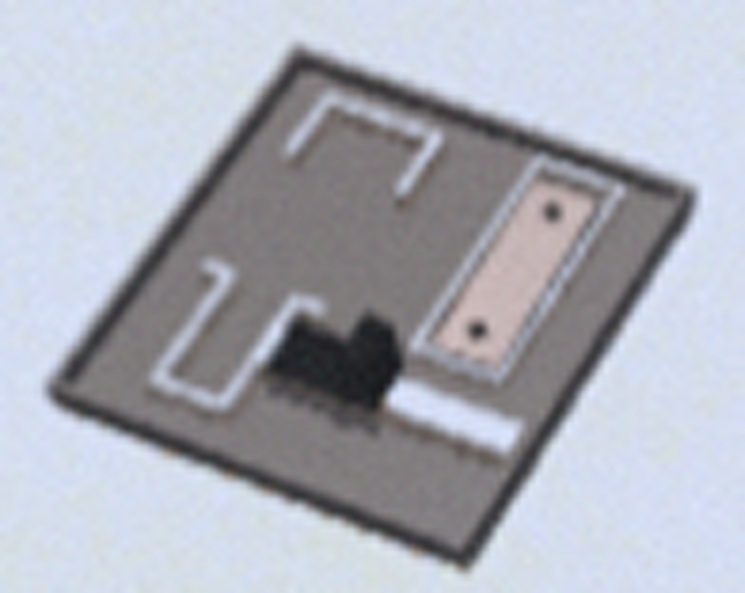

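```bash
cat >> h.py <<'E'
TT=(np.array([(361,99),(446,104),(322,499),(467,506)])+.5)/7.6-.5+[338,168]
SS=(np.array([(222,403),(157,382),(435,133),(327,101)])+.5)/7.6-.5+[134,156]
MOD=np.array([(84.5,15.5),(84.5,-15.5),(-64.5,26.5),(-64.5,-26.5)])/1e3
def fit(P,M):
    c=P.mean(0);m=M.mean(0);U,_,V=np.linalg.svd((M-m).T@(P-c));R=(U@V).T
    return c-R@m,np.degrees(np.arctan2(R[1,0],R[0,0])),np.linalg.norm(P-((M@R.T)+c-R@m),axis=1)
E
python3 - <<'E'
from h import *
np.set_printoptions(precision=4,suppress=True)
X=tri(SS,TT);print(X)
for P in(X[:,:2],plane('top',TT,.016)[:,:2],plane('scene',SS,.016)[:,:2]):print(fit(P,MOD))
# retainer: fin top corner in top view approx (228,125),/ scene fin top (375,320)
u=(np.array([(230,130)])+.5)/7.6-.5+[338,168];v=(np.array([(380,328)])+.5)/7.6-.5+[134,156]
print(tri(v,u),plane('top',u,.0525))
# bracket from two views at their heights, scene broad back & tip
print(plane('scene',[(359.4,213.7)],.07),plane('scene',[(347.5,258)],.059))
# current gripper tcp check: where does tcp project
print(ctrl.get_state()['eef_pos'],proj('scene',[ctrl.get_state()['eef_pos']]))
# dir of tool yaw
from scipy.spatial.transform import Rotation as Ro
print(Ro.from_quat(ctrl.get_state()['tcp_rot']).as_matrix())
E
```

```text
[[ 0.5596 -0.3009  0.018   0.0005]
 [ 0.5578 -0.3324  0.015   0.0021]
 [ 0.4111 -0.279   0.0187  0.    ]
 [ 0.408  -0.3321  0.015   0.0014]]
(array([ 0.4742, -0.3104]), np.float64(-4.1949749862288), array([0.0002, 0.0006, 0.0007, 0.0001]))
(array([ 0.4745, -0.311 ]), np.float64(-4.28714501172829), array([0.0004, 0.0006, 0.0007, 0.0001]))
(array([ 0.4737, -0.3103]), np.float64(-3.83579917990433), array([0.0013, 0.0013, 0.002 , 0.0019]))
[[ 0.5361 -0.2378  0.0677  0.008 ]] [[ 0.5409 -0.2448  0.0525]]
[[0.423  0.2539 0.07  ]] [[0.562  0.2548 0.059 ]]
[0.2259 0.6354 0.2035] [[523.0746 166.8084]]
[[-0.9422  0.3351 -0.001 ]
 [ 0.3351  0.9422 -0.0019]
 [ 0.0003 -0.0021 -1.    ]]
```

Everything agrees. The seat is at (0.474, -0.3105) with yaw -4.2°, and the triangulated rib height of 16–17 mm matches the text. The bracket origin is at (0.4835, 0.2535) with yaw about 0°. I'll move over the bracket now.

Request:
{"api": "move_arm", "payload": {"plan": [{"x":-0.04,"y":-0.03,"z":0,"yaw":-0.14,"fingers":0.3},{"x":-0.08,"y":-0.06,"z":0,"yaw":-0.28,"fingers":0.3},{"x":-0.12,"y":-0.09,"z":0,"yaw":-0.345,"fingers":0.3},{"x":-0.16,"y":-0.12,"z":0,"yaw":-0.345,"fingers":0.3},{"x":-0.2,"y":-0.15,"z":0,"yaw":-0.345,"fingers":0.3}], "force": 60}}

```text
time: 0.6
eef_pos: [0.3648, 0.4257, 0.2042]
tcp_rot: [-0.002, 1.0, -0.0, -0.0]
contact_force: [1.3, -0.0, -0.1]
opening: 0.702
finger_force: 0.0
```

Request:
{"api": "move_arm", "payload": {"plan": [{"x":-0.025,"y":-0.037,"z":0.01,"fingers":0.3},{"x":-0.05,"y":-0.074,"z":0.03,"fingers":0.3},{"x":-0.075,"y":-0.11,"z":0.05,"fingers":0.3},{"x":-0.1,"y":-0.147,"z":0.07,"fingers":0.3},{"x":-0.117,"y":-0.173,"z":0.09,"fingers":0.3}]}}

```text
validation failed for argument at $.pl...
```

```bash
python3 - <<'E'
from h import *
s=snap('scene');t=snap('top');print(ctrl.get_state()['eef_pos'])
def c(i,u,v,w,h): return cv2.resize(i[v:v+h,u:u+w],(400,400),interpolation=cv2.INTER_CUBIC)
o=np.hstack([c(s,310,170,110,110),c(t,120,160,110,110)])
cv2.imwrite('pics/above.png',np.clip(o*1.5,0,255).astype(np.uint8)[...,::-1])
E
```

```text
[0.36702503 0.42326123 0.20420323]
```

View pics/above.png

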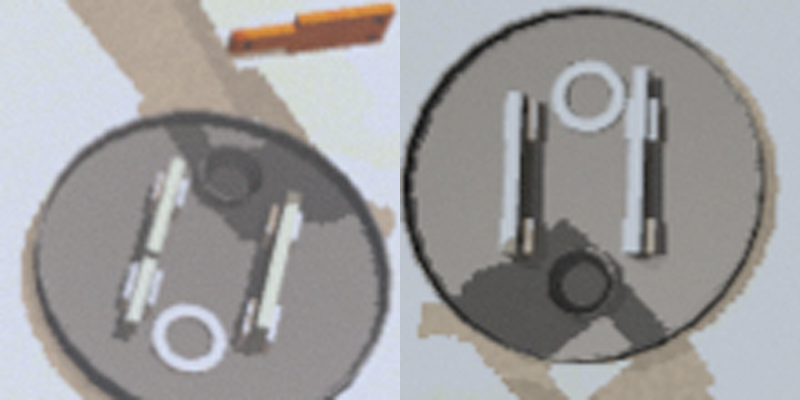

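The move was refused, probably because every key is needed in each row. The picture shows the caddy undisturbed, with the bracket on its -y side and its step at scene-crop (152,252). I'll send the move again.

Request:
{"api": "move_arm", "payload": {"plan": [{"x":-0.025,"y":-0.037,"z":0.01,"yaw":0,"fingers":0.3},{"x":-0.05,"y":-0.074,"z":0.03,"yaw":0,"fingers":0.3},{"x":-0.075,"y":-0.11,"z":0.05,"yaw":0,"fingers":0.3},{"x":-0.1,"y":-0.147,"z":0.07,"yaw":0,"fingers":0.3},{"x":-0.115,"y":-0.17,"z":0.09,"yaw":0,"fingers":0.3}]}}

```text
time: 1.2
eef_pos: [0.4809, 0.2561, 0.1138]
tcp_rot: [-0.001, 1.0, -0.0, 0.0]
contact_force: [0.2, 0.1, 0.4]
opening: 0.701
finger_force: 0.0
```

Request:
{"api": "move_arm", "payload": {"plan": [{"x":0,"y":0,"z":0.03,"yaw":0,"fingers":0.3},{"x":0,"y":0,"z":0.055,"yaw":0,"fingers":0.3},{"x":0,"y":0,"z":0.07,"yaw":0,"fingers":0.3},{"x":0,"y":0,"z":0.078,"yaw":0,"fingers":0.3},{"x":0,"y":0,"z":0.078,"yaw":0,"fingers":0.3}]}}

```text
time: 1.7
eef_pos: [0.4791, 0.2582, 0.0358]
tcp_rot: [-0.002, 1.0, -0.0, -0.001]
contact_force: [-0.7, -0.7, -0.1]
opening: 0.699
finger_force: 0.0
```

Request:
{"api": "move_arm", "payload": {"plan": [{"x":0,"y":0,"z":0,"yaw":0,"fingers":0.7},{"x":0,"y":0,"z":0,"yaw":0,"fingers":0.8},{"x":0,"y":0,"z":0,"yaw":0,"fingers":0.9},{"x":0,"y":0,"z":0,"yaw":0,"fingers":1},{"x":0,"y":0,"z":0,"yaw":0,"fingers":1}]}}

```text
time: 2.2
eef_pos: [0.4808, 0.2545, 0.0384]
tcp_rot: [-0.003, 1.0, -0.004, 0.0]
contact_force: [-1.3, -12.5, 7.6]
opening: 0.091
finger_force: 58.7
```

Request:
{"api": "move_arm", "payload": {"plan": [{"x":0,"y":-0.002,"z":0,"yaw":0,"fingers":1},{"x":0,"y":-0.002,"z":-0.02,"yaw":0,"fingers":1},{"x":0,"y":-0.002,"z":-0.04,"yaw":0,"fingers":1},{"x":0,"y":-0.002,"z":-0.06,"yaw":0,"fingers":1},{"x":0,"y":-0.002,"z":-0.07,"yaw":0,"fingers":1}]}}

```text
time: 2.7
eef_pos: [0.4809, 0.2563, 0.1089]
tcp_rot: [-0.002, 1.0, 0.001, 0.002]
contact_force: [0.2, 0.9, -0.4]
opening: 0.089
finger_force: 58.5
```

```bash
python3 - <<'E'
from h import *
s=snap('scene');t=snap('top');st=ctrl.get_state();print(st['eef_pos'],st['contact_force'],st['opening'])
def c(i,u,v,w,h): return cv2.resize(i[v:v+h,u:u+w],(400,400),interpolation=cv2.INTER_CUBIC)
o=np.hstack([c(s,310,170,110,110),c(t,120,160,110,110)])
cv2.imwrite('pics/lift.png',np.clip(o*1.5,0,255).astype(np.uint8)[...,::-1])
E
```

```text
[0.48107069 0.25641074 0.10860468] [ 0.07107327 -0.62585389 -3.08822332] 0.08794417520735913
```

View pics/lift.png

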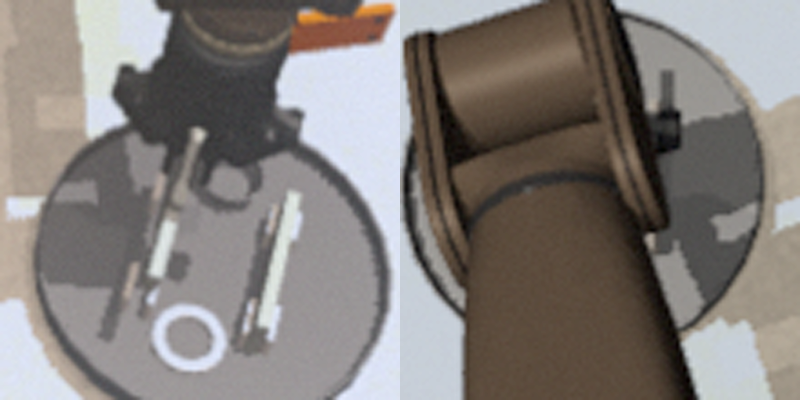

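The scene crop shows the bracket held clear of the caddy at (180,190), and the plate and seal ring have not moved. Carrying it to the mat.

Request:
{"api": "move_arm", "payload": {"plan": [{"x":0,"y":-0.04,"z":0,"yaw":0,"fingers":1},{"x":0,"y":-0.08,"z":0,"yaw":0,"fingers":1},{"x":0,"y":-0.12,"z":0,"yaw":0,"fingers":1},{"x":0.002,"y":-0.16,"z":0,"yaw":0,"fingers":1},{"x":0.003,"y":-0.2,"z":0,"yaw":0,"fingers":1}]}}

```text
time: 3.3
eef_pos: [0.4762, 0.0547, 0.1053]
tcp_rot: [-0.002, 1.0, 0.0, -0.001]
contact_force: [0.7, -0.3, -1.4]
opening: 0.087
finger_force: 58.6
```

Request:
{"api": "move_arm", "payload": {"plan": [{"x":0,"y":-0.016,"z":0.03,"yaw":0,"fingers":1},{"x":0,"y":-0.016,"z":0.055,"yaw":0,"fingers":1},{"x":0,"y":-0.016,"z":0.075,"yaw":0,"fingers":1},{"x":0,"y":-0.016,"z":0.084,"yaw":0,"fingers":1},{"x":0,"y":-0.016,"z":0.084,"yaw":0,"fingers":1}]}}

```text
time: 3.8
eef_pos: [0.4756, 0.0402, 0.0206]
tcp_rot: [-0.002, 1.0, 0.0, -0.002]
contact_force: [0.1, 0.4, -2.4]
opening: 0.084
finger_force: 58.6
```

Lowering in small steps until contact.

Request:
{"api": "move_arm", "payload": {"plan": [{"x":0,"y":0,"z":0.002,"yaw":0,"fingers":1},{"x":0,"y":0,"z":0.003,"yaw":0,"fingers":1},{"x":0,"y":0,"z":0.004,"yaw":0,"fingers":1},{"x":0,"y":0,"z":0.005,"yaw":0,"fingers":1},{"x":0,"y":0,"z":0.005,"yaw":0,"fingers":1}]}}

```text
time: 4.3
eef_pos: [0.4778, 0.04, 0.018]
tcp_rot: [-0.002, 1.0, -0.0, 0.0]
contact_force: [-0.7, -0.3, -1.8]
opening: 0.091
finger_force: 58.6
```

Request:
{"api": "move_arm", "payload": {"plan": [{"x":0,"y":0,"z":0.001,"yaw":0,"fingers":1},{"x":0,"y":0,"z":0.002,"yaw":0,"fingers":1},{"x":0,"y":0,"z":0.002,"yaw":0,"fingers":1},{"x":0,"y":0,"z":0.002,"yaw":0,"fingers":1}]}}

```text
time: 4.7
eef_pos: [0.478, 0.0399, 0.0164]
tcp_rot: [-0.002, 1.0, -0.0, 0.0]
contact_force: [-2.2, 0.9, 5.4]
opening: 0.087
finger_force: 59.6
```

Request:
{"api": "move_arm", "payload": {"plan": [{"x":0,"y":0,"z":0,"yaw":0,"fingers":0.6},{"x":0,"y":0,"z":0,"yaw":0,"fingers":0.3},{"x":0,"y":0,"z":0,"yaw":0,"fingers":0},{"x":0,"y":0,"z":0,"yaw":0,"fingers":0},{"x":0,"y":0,"z":-0.008,"yaw":0,"fingers":0}]}}

```text
time: 5.2
eef_pos: [0.4765, 0.0401, 0.0228]
tcp_rot: [-0.002, 1.0, 0.0, -0.001]
contact_force: [0.7, 0.1, -1.2]
opening: 0.924
finger_force: 0.0
```

```bash
python3 - <<'E'
from h import *
s=snap('scene');st=ctrl.get_state();print(st['time'],st['eef_pos'],st['contact_force'],st['opening'])
def c(i,u,v,w,h): return cv2.resize(i[v:v+h,u:u+w],(600,600),interpolation=cv2.INTER_CUBIC)
cv2.imwrite('pics/stand.png',np.clip(c(s,225,150,110,110)*1.5,0,255).astype(np.uint8)[...,::-1])
E
```

```text
5.25 [0.47813866 0.03991973 0.02487621] [0.57353229 0.75493153 0.24140505] 0.9910085341993711
```

View pics/stand.png

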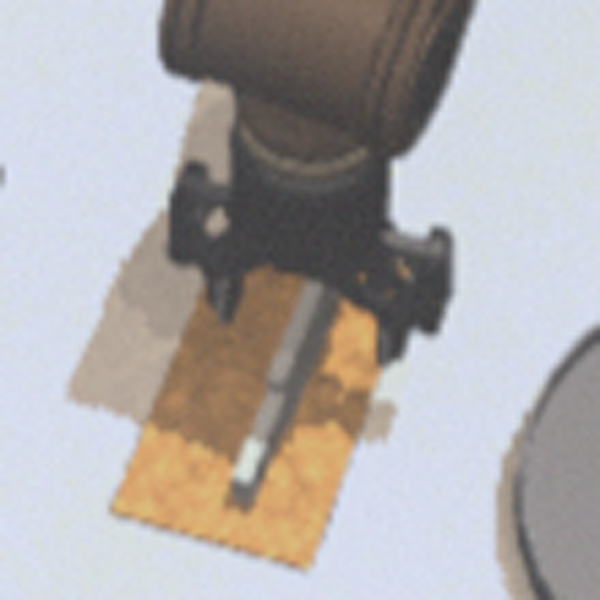

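The bracket stands upright on the mat between the open fingers, with its step at (285,385) and the tip at (242,490). I'll tip it towards -y with the +y finger.

Request:
{"api": "move_arm", "payload": {"plan": [{"x":0,"y":-0.03,"z":0,"yaw":0,"fingers":0},{"x":0,"y":-0.037,"z":0,"yaw":0,"fingers":0},{"x":0,"y":-0.042,"z":0,"yaw":0,"fingers":0},{"x":0,"y":-0.047,"z":0,"yaw":0,"fingers":0},{"x":0,"y":-0.051,"z":0,"yaw":0,"fingers":0}]}}

```text
time: 5.75
eef_pos: [0.4777, -0.011, 0.0237]
tcp_rot: [-0.002, 1.0, 0.0, -0.0]
contact_force: [-0.1, 0.7, -0.2]
opening: 0.999
finger_force: 0.0
```

Request:
{"api": "move_arm", "payload": {"plan": [{"x":0,"y":-0.004,"z":0,"yaw":0,"fingers":0},{"x":0,"y":-0.007,"z":0,"yaw":0,"fingers":0},{"x":0,"y":-0.007,"z":0,"yaw":0,"fingers":0},{"x":0,"y":0.02,"z":-0.03,"yaw":0,"fingers":0},{"x":0,"y":0.02,"z":-0.08,"yaw":0,"fingers":0}]}}

```text
time: 6.25
eef_pos: [0.4739, 0.0112, 0.1007]
tcp_rot: [-0.002, 1.0, 0.001, -0.005]
contact_force: [0.6, -0.2, -0.9]
opening: 0.999
finger_force: 0.0
```

```bash
python3 - <<'E'
from h import *
s=snap('scene','s2.png');st=ctrl.get_state();print(st['time'],st['eef_pos'],st['contact_force'],st['opening'])
def c(i,u,v,w,h): return cv2.resize(i[v:v+h,u:u+w],(600,600),interpolation=cv2.INTER_CUBIC)
cv2.imwrite('pics/flat.png',np.clip(c(s,225,150,110,110)*1.5,0,255).astype(np.uint8)[...,::-1])
E
```

```text
6.3 [0.48168719 0.00944184 0.11218267] [4.87173967 0.88364267 5.71995032] 0.9974365744304642
```

View pics/flat.png

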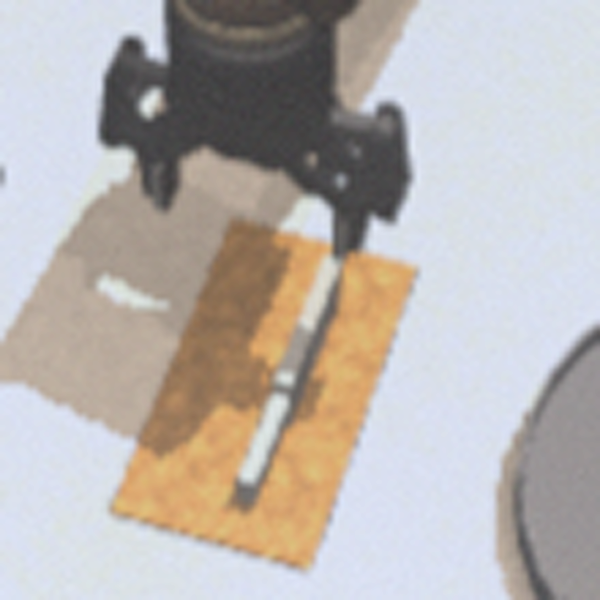

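```bash
python3 - <<'E'
from h import *
f=lambda p:np.array(p)/600*110-.5+[225,150]
print(plane('scene',f([(252,480),(283,393)]),.037),plane('scene',f([(288,375),(334,262)]),.048),ctrl.get_state()['eef_pos'])
for y in (.04,-.018):print([(proj('scene',[[.4785,y+d,.037]])-[225,150])/110*600 for d in(.0425,-.0425)])
print((proj('scene',[[.4817,.0094+d,.1122+.013] for d in(.0425,.057)])-[225,150])/110*600)
E
```

```text
[[0.55760563 0.03862041 0.037     ]
 [0.50332551 0.03670517 0.037     ]] [[0.49854898 0.03777351 0.048     ]
 [0.42293774 0.03802909 0.048     ]] [0.48168719 0.00944184 0.11218267]
[array([[378.45104977, 376.3294374 ]]), array([[225.44185626, 332.02179935]])]
[array([[273.62141934, 345.97572853]]), array([[123.30263296, 302.4327984 ]])]
[[324.22223963 269.42175348]
 [352.252176   277.32550876]]
```

The bracket is still standing and hasn't moved (y ≈ 0.038). The open fingertips passed over it, because they sit higher than I assumed. I'll go back and push lower.

Request:
{"api": "move_arm", "payload": {"plan": [{"x":0,"y":0.018,"z":0,"yaw":0,"fingers":0},{"x":0,"y":0.018,"z":0.03,"yaw":0,"fingers":0},{"x":0,"y":0.018,"z":0.06,"yaw":0,"fingers":0},{"x":0,"y":0.018,"z":0.09,"yaw":0,"fingers":0},{"x":0,"y":0.018,"z":0.09,"yaw":0,"fingers":0}]}}

```text
time: 6.8
eef_pos: [0.4737, 0.0277, 0.0098]
tcp_rot: [-0.002, 1.0, 0.001, -0.005]
contact_force: [-0.5, -0.3, -1.3]
opening: 0.993
finger_force: 0.0
```

Request:
{"api": "move_arm", "payload": {"plan": [{"x":0,"y":-0.02,"z":0,"yaw":0,"fingers":0},{"x":0,"y":-0.026,"z":0,"yaw":0,"fingers":0},{"x":0,"y":-0.031,"z":0,"yaw":0,"fingers":0},{"x":0,"y":-0.036,"z":0,"yaw":0,"fingers":0},{"x":0,"y":-0.04,"z":0,"yaw":0,"fingers":0}]}}

```text
time: 7.3
eef_pos: [0.4782, -0.0133, 0.0144]
tcp_rot: [-0.002, 1.0, -0.0, 0.001]
contact_force: [-0.9, -0.2, 0.5]
opening: 0.997
finger_force: 0.0
```

```bash
python3 - <<'E'
from h import *
s=snap('scene','s3.png');st=ctrl.get_state();print(st['time'],st['eef_pos'],st['contact_force'],st['opening'])
c=s[150:260,225:335].astype(int)
# bracket pixels: low saturation, bright, on the mat
m=((c.max(2)-c.min(2)<18)&(c.max(2)>70)).astype(np.uint8)
n,l,stt,ce=cv2.connectedComponentsWithStats(m)
for i in range(1,n):
    if stt[i,4]>30: print(stt[i],ce[i])
cv2.imwrite('pics/p3.png',np.clip(cv2.resize(s[150:260,225:335],(500,500),interpolation=cv2.INTER_CUBIC)*1.5,0,255).astype(np.uint8)[...,::-1])
E
```

```text
7.35 [ 0.47812537 -0.01367464  0.01422739] [-0.39275737  0.68019293 -0.60007139] 0.9982994846201177
[   0    0   39   66 1096] [12.08576642 32.13229927]
[24  0 19  9 54] [33.2962963   3.64814815]
[   0    0  110  110 6248] [72.68565941 61.93934059]
[25 22 16  7 31] [32.61290323 25.80645161]
[ 43  63  14  29 133] [49.57894737 76.43609023]
```

View pics/p3.png

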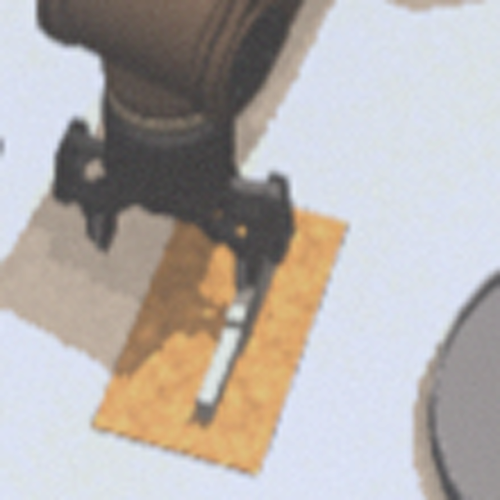

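```bash
python3 - <<'E'
from h import *
print('tip px ~ (278,211.8)')
for y in(.029,.036,.043,.05):
  print(y,[proj('scene',[[.478,y,z]])[0].round(1).tolist() for z in(.015,.027,.04,.05,.06)])
for n in('s2.png','s3.png'):
  s=cv2.cvtColor(cv2.imread('pics/'+n),cv2.COLOR_BGR2RGB).astype(int)
  for z,x in((.037,.55),(.037,.53),(.037,.512),(.048,.49)):
    # brightness profile across bracket near y .0-.06 at given x
    ys=np.arange(.005,.066,.004);p=proj('scene',np.c_[np.full(len(ys),x),ys,np.full(len(ys),z)]).round().astype(int)
    print(n,x,[(int(1000*y),int(s[b,a,2])) for y,(a,b) in zip(ys,p)])
E
```

```text
tip px ~ (278,211.8)
0.029 [[276.7, 217.8], [276.7, 215.6], [276.7, 213.2], [276.7, 211.3], [276.7, 209.3]]
0.036 [[278.9, 218.5], [279.0, 216.2], [279.0, 213.8], [279.0, 211.9], [279.1, 210.0]]
0.043 [[281.2, 219.1], [281.3, 216.9], [281.3, 214.5], [281.4, 212.6], [281.4, 210.7]]
0.05 [[283.5, 219.8], [283.6, 217.6], [283.6, 215.2], [283.7, 213.3], [283.8, 211.4]]
s2.png 0.55 [(5, 81), (9, 77), (13, 76), (17, 74), (21, 72), (25, 75), (29, 79), (33, 148), (37, 150), (41, 138), (45, 71), (49, 78), (53, 81), (57, 75), (61, 71), (65, 76)]
s2.png 0.53 [(5, 69), (9, 77), (13, 74), (17, 71), (21, 75), (25, 73), (29, 87), (33, 140), (37, 149), (41, 105), (45, 74), (49, 74), (53, 75), (57, 78), (61, 76), (65, 78)]
s2.png 0.512 [(5, 60), (9, 61), (13, 61), (17, 61), (21, 60), (25, 59), (29, 78), (33, 139), (37, 150), (41, 126), (45, 68), (49, 63), (53, 66), (57, 69), (61, 71), (65, 73)]
s2.png 0.49 [(5, 60), (9, 59), (13, 62), (17, 69), (21, 72), (25, 72), (29, 78), (33, 96), (37, 99), (41, 94), (45, 63), (49, 67), (53, 69), (57, 75), (61, 78), (65, 76)]
s3.png 0.55 [(5, 82), (9, 80), (13, 78), (17, 75), (21, 69), (25, 74), (29, 79), (33, 146), (37, 149), (41, 136), (45, 75), (49, 81), (53, 81), (57, 72), (61, 72), (65, 72)]
s3.png 0.53 [(5, 72), (9, 76), (13, 72), (17, 74), (21, 75), (25, 75), (29, 98), (33, 147), (37, 149), (41, 85), (45, 71), (49, 73), (53, 77), (57, 78), (61, 78), (65, 78)]
s3.png 0.512 [(5, 58), (9, 61), (13, 59), (17, 64), (21, 62), (25, 59), (29, 90), (33, 148), (37, 150), (41, 103), (45, 68), (49, 78), (53, 76), (57, 71), (61, 72), (65, 77)]
s3.png 0.49 [(5, 57), (9, 66), (13, 70), (17, 68), (21, 72), (25, 72), (29, 76), (33, 95), (37, 99), (41, 86), (45, 64), (49, 67), (53, 69), (57, 77), (61, 78), (65, 78)]
```

The finger was passing above the bracket's top edge: it projects at y ≈ 0.034, at the bracket's own place, with no contact. So the open tips are about 34 mm behind the TCP. I'll go back and push 14 mm lower.

Request:
{"api": "move_arm", "payload": {"plan": [{"x":0,"y":0.042,"z":0,"yaw":0,"fingers":0},{"x":0,"y":0.042,"z":0,"yaw":0,"fingers":0},{"x":0,"y":0.042,"z":0.006,"yaw":0,"fingers":0},{"x":0,"y":0.042,"z":0.014,"yaw":0,"fingers":0},{"x":0,"y":0.042,"z":0.014,"yaw":0,"fingers":0}]}}

```text
time: 7.85
eef_pos: [0.4763, 0.0286, -0.0018]
tcp_rot: [-0.001, 1.0, 0.0, -0.002]
contact_force: [-1.2, -0.6, -1.3]
opening: 0.997
finger_force: 0.0
```

Request:
{"api": "move_arm", "payload": {"plan": [{"x":0,"y":-0.02,"z":0,"yaw":0,"fingers":0},{"x":0,"y":-0.026,"z":0,"yaw":0,"fingers":0},{"x":0,"y":-0.031,"z":0,"yaw":0,"fingers":0},{"x":0,"y":-0.036,"z":0,"yaw":0,"fingers":0},{"x":0,"y":-0.04,"z":0,"yaw":0,"fingers":0}]}}

```text
time: 8.35
eef_pos: [0.4778, -0.0114, -0.0003]
tcp_rot: [-0.001, 1.0, 0.0, 0.0]
contact_force: [0.6, 0.4, 0.1]
opening: 1.003
finger_force: 0.0
```

```bash
cat >> h.py <<'E'
def strip(s,rows,ys,n='scene',ch=2):
    for x,z in rows:
        p=proj(n,np.c_[np.full(len(ys),x),ys,np.full(len(ys),z)]).round().astype(int)
        print(x,z,' '.join(f"{1000*y:.0f}:{s[b,a,ch]}" for y,(a,b) in zip(ys,p)))
def blob(s,n,box,f,z,k=4,amin=40):
    u,v,w,h=box;c=cv2.resize(s[v:v+h,u:u+w].astype(np.float32),None,fx=k,fy=k,interpolation=cv2.INTER_CUBIC)
    m=f(c[...,0],c[...,1],c[...,2]).astype(np.uint8);out=[]
    for q in cv2.findContours(m,cv2.RETR_EXTERNAL,cv2.CHAIN_APPROX_NONE)[0]:
        if cv2.contourArea(q)<amin*k*k: continue
        P=plane(n,(q[:,0]+.5)/k-.5+[u,v],z)[:,:2]
        r=cv2.minAreaRect((P*1e3).astype(np.float32));out.append(P);print('blob',n,np.round(r[0],1),np.round(r[1],1),round(r[2],1),'bb',P.min(0).round(4),P.max(0).round(4))
    return out
E
python3 - <<'E'
from h import *
s=snap('scene','s4.png');t=snap('top','t4.png');st=ctrl.get_state();print(st['time'],st['eef_pos'],st['contact_force'])
ys=np.arange(-.03,.066,.004)
strip(s,[(.55,.037),(.53,.037),(.515,.037),(.55,.014),(.53,.014),(.515,.014)],ys)
E
```

```text
8.45 [ 4.77857888e-01 -1.14082756e-02 -1.99856410e-04] [ 0.7681048  -0.62143793 -0.65176485]
0.55 0.037 -30:106 -26:89 -22:67 -18:60 -14:61 -10:60 -6:71 -2:71 2:74 6:80 10:78 14:77 18:72 22:98 26:129 30:132 34:91 38:61 42:77 46:77 50:80 54:80 58:73 62:72
0.53 0.037 -30:108 -26:103 -22:62 -18:63 -14:64 -10:62 -6:61 -2:58 2:70 6:72 10:74 14:72 18:71 22:83 26:138 30:133 34:107 38:88 42:72 46:69 50:74 54:76 58:76 62:76
0.515 0.037 -30:105 -26:98 -22:59 -18:59 -14:61 -10:57 -6:57 -2:58 2:57 6:60 10:61 14:60 18:60 22:73 26:130 30:133 34:94 38:87 42:90 46:79 50:73 54:76 58:75 62:75
0.55 0.014 -30:133 -26:77 -22:71 -18:74 -14:77 -10:77 -6:79 -2:76 2:70 6:73 10:76 14:77 18:84 22:73 26:81 30:85 34:87 38:82 42:73 46:77 50:76 54:77 58:73 62:76
0.53 0.014 -30:89 -26:61 -22:64 -18:62 -14:62 -10:65 -6:73 -2:76 2:75 6:69 10:75 14:74 18:95 22:138 26:132 30:88 34:86 38:79 42:72 46:75 50:70 54:76 58:76 62:82
0.515 0.014 -30:76 -26:63 -22:65 -18:63 -14:63 -10:61 -6:60 -2:61 2:74 6:75 10:73 14:75 18:100 22:138 26:123 30:94 34:88 38:81 42:74 46:74 50:77 54:79 58:75 62:77
```

Now it touches: the top strip has shifted from y 37 to 28 mm. I'll keep pushing.

Request:
{"api": "move_arm", "payload": {"plan": [{"x":0,"y":-0.004,"z":0,"yaw":0,"fingers":0},{"x":0,"y":-0.008,"z":0,"yaw":0,"fingers":0},{"x":0,"y":-0.011,"z":0,"yaw":0,"fingers":0},{"x":0,"y":-0.011,"z":0,"yaw":0,"fingers":0},{"x":0,"y":-0.011,"z":0,"yaw":0,"fingers":0}]}}

```text
time: 8.95
eef_pos: [0.4778, -0.0221, -0.0003]
tcp_rot: [-0.002, 1.0, 0.0, 0.0]
contact_force: [0.6, 0.8, -0.0]
opening: 1.005
finger_force: 0.0
```

```bash
python3 - <<'E'
from h import *
s=snap('scene','s5.png');st=ctrl.get_state();print(st['time'],st['eef_pos'],st['contact_force'])
ys=np.arange(-.042,.066,.004)
strip(s,[(.55,.037),(.53,.037),(.55,.014),(.53,.014),(.51,.014)],ys)
E
```

```text
9.0 [ 4.77790840e-01 -2.19976227e-02 -2.82576800e-04] [ 0.15884745 -0.2456522   0.80390461]
0.55 0.037 -42:106 -38:105 -34:109 -30:107 -26:90 -22:65 -18:71 -14:74 -10:74 -6:74 -2:74 2:109 6:144 10:146 14:145 18:150 22:128 26:86 30:78 34:77 38:78 42:80 46:79 50:79 54:81 58:74 62:72 66:76
0.53 0.037 -42:105 -38:106 -34:107 -30:109 -26:104 -22:63 -18:61 -14:65 -10:65 -6:69 -2:74 2:120 6:142 10:143 14:147 18:148 22:142 26:76 30:77 34:75 38:75 42:71 46:74 50:76 54:78 58:78 62:78 66:78
0.55 0.014 -42:156 -38:152 -34:133 -30:100 -26:74 -22:75 -18:78 -14:80 -10:76 -6:90 -2:121 2:142 6:125 10:111 14:150 18:128 22:76 26:73 30:73 34:77 38:77 42:76 46:76 50:75 54:77 58:76 62:75 66:73
0.53 0.014 -42:107 -38:109 -34:107 -30:90 -26:62 -22:69 -18:69 -14:74 -10:79 -6:80 -2:136 2:144 6:147 10:146 14:148 18:141 22:85 26:75 30:81 34:77 38:78 42:75 46:74 50:71 54:74 58:79 62:83 66:83
0.51 0.014 -42:105 -38:107 -34:100 -30:77 -26:60 -22:64 -18:62 -14:64 -10:70 -6:90 -2:138 2:145 6:147 10:150 14:148 18:142 22:74 26:72 30:74 34:76 38:73 42:73 46:74 50:75 54:77 58:76 62:74 66:75
```

It has fallen flat: the tongue now spans y -3 to 20 mm at z 14 mm. I'll raise the arm and measure the bracket.

Request:
{"api": "move_arm", "payload": {"plan": [{"x":0,"y":0.02,"z":-0.03,"yaw":0,"fingers":0},{"x":0,"y":0.032,"z":-0.06,"yaw":0,"fingers":0},{"x":0,"y":0.032,"z":-0.09,"yaw":0,"fingers":0},{"x":0,"y":0.032,"z":-0.12,"yaw":0,"fingers":0},{"x":0,"y":0.032,"z":-0.12,"yaw":0,"fingers":0}]}}

```text
time: 9.5
eef_pos: [0.4811, 0.0097, 0.1247]
tcp_rot: [-0.002, 1.0, -0.001, 0.005]
contact_force: [1.2, -0.5, 0.8]
opening: 1.002
finger_force: 0.0
```

```bash
python3 - <<'E'
from h import *
s=snap('scene','s6.png');t=snap('top','t6.png');st=ctrl.get_state();print(st['time'],st['eef_pos'],st['tcp_rot'],st['contact_force'])
f=lambda r,g,b:(b>110)
ys=np.arange(-.04,.066,.004)
strip(s,[(x,.014) for x in(.57,.56,.55,.53,.51,.5,.48,.46,.44,.43,.42,.41)],ys)
E
```

```text
9.6 [0.47799567 0.01002264 0.12021218] [-1.72257747e-03  9.99998237e-01 -1.42365853e-04  7.33454324e-04] [0.07731236 0.18366575 0.33627395]
0.57 0.014 -40:159 -36:153 -32:146 -28:106 -24:73 -20:74 -16:77 -12:78 -8:75 -4:75 -0:77 4:75 8:78 12:74 16:77 20:78 24:80 28:77 32:81 36:79 40:78 44:80 48:79 52:77 56:78 60:82 64:79
0.56 0.014 -40:158 -36:157 -32:146 -28:87 -24:73 -20:76 -16:79 -12:79 -8:76 -4:79 -0:122 4:105 8:115 12:102 16:102 20:98 24:83 28:80 32:78 36:74 40:75 44:75 48:74 52:72 56:74 60:72 64:76
0.55 0.014 -40:154 -36:152 -32:132 -28:70 -24:69 -20:61 -16:76 -12:79 -8:77 -4:119 -0:143 4:140 8:123 12:147 16:146 20:129 24:75 28:74 32:73 36:77 40:74 44:75 48:75 52:78 56:77 60:73 64:76
0.53 0.014 -40:107 -36:106 -32:90 -28:68 -24:63 -20:63 -16:62 -12:64 -8:75 -4:105 -0:142 4:145 8:146 12:147 16:141 20:84 24:74 28:74 32:77 36:78 40:75 44:73 48:73 52:72 56:78 60:78 64:81
0.51 0.014 -40:105 -36:106 -32:100 -28:62 -24:62 -20:65 -16:67 -12:65 -8:68 -4:93 -0:140 4:128 8:146 12:147 16:141 20:105 24:74 28:75 32:74 36:75 40:68 44:65 48:75 52:75 56:75 60:77 64:74
0.5 0.014 -40:105 -36:107 
[... 574 characters left out ...]
:56 -24:55 -20:58 -16:70 -12:89 -8:92 -4:91 -0:104 4:133 8:135 12:137 16:142 20:139 24:141 28:137 32:75 36:72 40:74 44:73 48:73 52:76 56:76 60:78 64:78
0.43 0.014 -40:94 -36:94 -32:67 -28:57 -24:54 -20:55 -16:69 -12:87 -8:78 -4:60 -0:83 4:121 8:135 12:136 16:103 20:94 24:104 28:119 32:80 36:68 40:71 44:70 48:70 52:72 56:74 60:72 64:72
0.42 0.014 -40:93 -36:88 -32:70 -28:55 -24:56 -20:57 -16:59 -12:81 -8:78 -4:81 -0:79 4:86 8:129 12:120 16:109 20:123 24:118 28:100 32:74 36:72 40:68 44:71 48:73 52:73 56:71 60:72 64:73
0.41 0.014 -40:95 -36:94 -32:84 -28:57 -24:56 -20:54 -16:56 -12:56 -8:57 -4:58 -0:58 4:60 8:68 12:68 16:70 20:72 24:74 28:73 32:77 36:76 40:73 44:80 48:78 52:75 56:71 60:68 64:69
```

```bash
python3 - <<'E'
from h import *
def im(n): return cv2.cvtColor(cv2.imread('pics/'+n),cv2.COLOR_BGR2RGB)
def bracket(s,n,z):
    # mat pixels saturate; bracket does not. mask inside mat polygon
    poly=proj(n,[[.385,-.025,.004],[.572,-.022,.004],[.572,.065,.004],[.385,.065,.004]])
    k=4;b=cv2.resize(s.astype(np.float32),None,fx=k,fy=k,interpolation=cv2.INTER_CUBIC)
    m=((b[...,0]-b[...,2])<.22*b[...,0]).astype(np.uint8);pm=np.zeros_like(m);cv2.fillPoly(pm,[((poly+.5)*k).astype(int)],1);m&=pm
    q=max(cv2.findContours(m,cv2.RETR_EXTERNAL,cv2.CHAIN_APPROX_NONE)[0],key=cv2.contourArea)
    yy,xx=np.nonzero(m);P=plane(n,np.c_[(xx+.5)/k-.5,(yy+.5)/k-.5],z)[:,:2]
    for x0 in np.arange(.41,.575,.01):
        w=P[abs(P[:,0]-x0)<.002,1]
        if len(w)>5: print(n,round(x0,3),(np.percentile(w,[2,98])*1e3).round(1),'c',round(1e3*np.percentile(w,[2,98]).mean(),1))
    w=P[abs(P[:,1]-.008)<.006];print('x ext',np.percentile(w[:,0],[.5,99.5]))
bracket(im('s6.png'),'scene',.014);bracket(im('t6.png'),'top',.014)
E
```

```text
scene 0.42 [-11.6  28.6] c 8.5
scene 0.43 [-12.8  30.1] c 8.6
scene 0.44 [-12.9  30.4] c 8.8
scene 0.45 [-12.4  30. ] c 8.8
scene 0.46 [-13.4  30.2] c 8.4
scene 0.47 [-12.7  30.2] c 8.8
scene 0.48 [-13.2  29.9] c 8.4
scene 0.49 [-13.2  30.5] c 8.6
scene 0.5 [-12.6  30. ] c 8.7
scene 0.51 [-9.2 26.2] c 8.5
scene 0.52 [-2.8 19.8] c 8.5
scene 0.53 [-3.1 19.4] c 8.1
scene 0.54 [-3.2 19.5] c 8.1
scene 0.55 [-2.9 19.6] c 8.3
scene 0.56 [-2.1 19.4] c 8.6
x ext [0.42003761 0.56289377]
top 0.45 [-23.9 -18.2] c -21.1
top 0.46 [-21.7  -5. ] c -13.3
top 0.47 [-8.3 29.2] c 10.5
top 0.48 [13.1 64.3] c 38.7
top 0.51 [-22.9  -8.9] c -15.9
top 0.52 [36.2 64. ] c 50.1
top 0.53 [60.8 64.6] c 62.7
x ext [0.46473577 0.51528558]
```

The bracket lies flat at (0.481, 0.0085) with yaw about 0, on the mat and released. Next is the regrasp across its width: I'll partly close the fingers and descend carefully.

Request:
{"api": "move_arm", "payload": {"plan": [{"x":0,"y":0,"z":0.03,"yaw":0,"fingers":0.3},{"x":0,"y":0,"z":0.06,"yaw":0,"fingers":0.3},{"x":0,"y":0,"z":0.09,"yaw":0,"fingers":0.3},{"x":0,"y":0,"z":0.1,"yaw":0,"fingers":0.3},{"x":0,"y":0,"z":0.1,"yaw":0,"fingers":0.3}]}}

```text
time: 10.1
eef_pos: [0.475, 0.0104, 0.0169]
tcp_rot: [-0.002, 1.0, 0.001, -0.003]
contact_force: [-0.9, -0.1, 0.8]
opening: 0.697
finger_force: 0.0
```

Request:
{"api": "move_arm", "payload": {"plan": [{"x":0,"y":0,"z":0.003,"yaw":0,"fingers":0.3},{"x":0,"y":0,"z":0.006,"yaw":0,"fingers":0.3},{"x":0,"y":0,"z":0.009,"yaw":0,"fingers":0.3},{"x":0,"y":0,"z":0.011,"yaw":0,"fingers":0.3},{"x":0,"y":0,"z":0.011,"yaw":0,"fingers":0.3}]}}

```text
time: 10.6
eef_pos: [0.4778, 0.0099, 0.0089]
tcp_rot: [-0.002, 1.0, -0.0, 0.0]
contact_force: [-0.3, 1.0, -0.2]
opening: 0.699
finger_force: 0.0
```

```bash
python3 - <<'E'
from h import *
s=snap('scene','s7.png');st=ctrl.get_state();print(st['time'],st['eef_pos'],st['contact_force'],st['opening'])
e=st['eef_pos']
# dark finger column: profile down the +y finger face (front edge x+.011)
for y in (e[1]+.037,e[1]-.037):
    for x in(e[0]+.011,):
        zs=np.arange(-.005,.08,.005);p=proj('scene',np.c_[np.full(len(zs),x),np.full(len(zs),y),zs]).round().astype(int)
        print(round(y,3),[(int(z*1e3),s[b,a].tolist()) for z,(a,b) in zip(zs,p)])
E
```

```text
10.65 [0.47778277 0.00994754 0.00889037] [-0.20234639  0.68331867  0.10072816] 0.6982706544178254
0.047 [(-5, [108, 85, 61]), (0, [105, 81, 62]), (5, [106, 82, 62]), (9, [102, 80, 61]), (15, [101, 80, 61]), (20, [101, 80, 61]), (24, [97, 79, 58]), (30, [98, 77, 60]), (35, [100, 78, 59]), (40, [109, 85, 62]), (45, [98, 80, 66]), (50, [72, 68, 67]), (55, [60, 57, 59]), (60, [61, 60, 61]), (65, [64, 62, 62]), (69, [64, 60, 60]), (75, [56, 55, 54])]
-0.027 [(-5, [103, 79, 59]), (0, [100, 79, 59]), (5, [95, 75, 56]), (9, [93, 74, 58]), (15, [94, 78, 61]), (20, [94, 78, 61]), (24, [99, 85, 72]), (30, [106, 96, 86]), (35, [109, 100, 91]), (40, [108, 100, 91]), (45, [106, 100, 91]), (50, [93, 87, 82]), (55, [70, 65, 65]), (60, [55, 54, 53]), (65, [52, 51, 53]), (69, [55, 54, 54]), (75, [50, 51, 50])]
```

The visible tips are still about 45 mm up, so I'll keep descending with force checks.

Request:
{"api": "move_arm", "payload": {"plan": [{"x":0,"y":0,"z":0.003,"yaw":0,"fingers":0.3},{"x":0,"y":0,"z":0.006,"yaw":0,"fingers":0.3},{"x":0,"y":0,"z":0.009,"yaw":0,"fingers":0.3},{"x":0,"y":0,"z":0.01,"yaw":0,"fingers":0.3},{"x":0,"y":0,"z":0.01,"yaw":0,"fingers":0.3}]}}

```text
time: 11.15
eef_pos: [0.4774, 0.01, -0.0016]
tcp_rot: [-0.002, 1.0, 0.0, -0.0]
contact_force: [-0.3, 0.4, 1.1]
opening: 0.697
finger_force: 0.0
```

```bash
cat >> h.py <<'E'
def tips(f):
    s=snap('scene',f);st=ctrl.get_state();e=st['eef_pos'];print(st['time'],e.round(4),st['contact_force'].round(1),round(st['opening'],3))
    g=s.sum(2)
    h=st['opening']*.0425+.005
    for y in (e[1]+h,e[1]-h):
      for dx in(.011,-.011):
        zs=np.arange(-.005,.08,.005);p=proj('scene',np.c_[np.full(len(zs),e[0]+dx),np.full(len(zs),y),zs]).round().astype(int)
        print(round(y,3),dx,' '.join(f'{z*1e3:.0f}:{g[b,a]}' for z,(a,b) in zip(zs,p)))
    return s
E
python3 -c "
from h import *
s=tips('s8.png');print(s.shape)
c=s[165:235,235:305].sum(2)//8
for r in c[::2]: print(''.join(' .:-=+*#%@'[min(9,int(v)//6)] for v in r))
"
```

```text
11.2 [ 0.4776  0.01   -0.0014] [-0.4  0.2  0.2] 0.701
0.045 0.011 -5:253 0:248 5:241 10:244 15:236 20:239 25:226 30:221 35:221 40:215 45:196 50:201 55:205 60:202 65:197 70:173 75:150
0.045 -0.011 -5:215 0:248 5:250 10:166 15:142 20:152 25:155 30:153 35:147 40:147 45:149 50:155 55:155 60:152 65:144 70:150 75:140
-0.025 0.011 -5:241 0:238 5:224 10:224 15:222 20:232 25:233 30:226 35:226 40:211 45:189 50:181 55:186 60:196 65:182 70:140 75:143
-0.025 -0.011 -5:202 0:196 5:196 10:177 15:159 20:149 25:141 30:139 35:140 40:152 45:145 50:145 55:138 60:148 65:145 70:142 75:141
(420, 560, 3)
@@@@@@@@@#+--:----------------------------=------=----::::-:=#@@@@@@@@
@@@@@@@@@@@@%#**#+=------------------------------=---::::::-+@@@@@@@@@
@@@@@@@@@@@@@@@@@@@%*=--:----:-----------------------:-:::-+%@@@@@@@@@
@@@@@@@@@@@@@@@@@@%**=-----:-:-:-:------------------:::::-+%@@@@@@@@@@
@@@@@@@@@@@@@@@@@%****=---------:---:--------------:::::-+%@@@@@@@@@@@
@@@@@@@@@@@@@@@@%#***+-----------------:::--------:---:-*%@@@@@@@@@@@@
@@@@@@@@@@@@@@@@%***+=------------------::-::-----::--=#@@@@@@@@@@@@@@
@@@@@@@@@@@@@@@
[... 1272 characters left out ...]
###########*+======+++++++*+++++*+++==---=*********#%@@@@@@@@
####################*+====+************++*+=+==--=+*********#@@@@@@@@@
###################*+==+=++***************======++**###***#%@@@@@@@@@@
%#################*+=+++++***************+===+=====+******#%@@@@@@@@@@
@@@@%%############+++++++==+************+==++++==++******#@@@@@@@@@@@@
@@@@@@@%%%#######*++++++++++**********##****++++==+****#*#@@@@@@@@@@@@
@@@@@@@@@@@@%##**++++++++++********+*****#**************#@@@@@@@@@@@@@
@@@@@@@@@@@@@@%#**++++++++******%%+*#******************#%@@@@@@@@@@@@@
@@@@@@@@@@@@@@%###****+=+*****#%%***********#########*##@@@@@@@@@@@@@@
@@@@@@@@@@@@@%#****##***#%##%@@%#*#####******#######*#%@@@@@@@@@@@@@@@
```

Request:
{"api": "move_arm", "payload": {"plan": [{"x":0,"y":0,"z":0.003,"yaw":0,"fingers":0.3},{"x":0,"y":0,"z":0.006,"yaw":0,"fingers":0.3},{"x":0,"y":0,"z":0.008,"yaw":0,"fingers":0.3},{"x":0,"y":0,"z":0.008,"yaw":0,"fingers":0.3}]}}

```text
time: 11.6
eef_pos: [0.4773, 0.01, -0.0097]
tcp_rot: [-0.002, 1.0, 0.0, -0.0]
contact_force: [-0.2, 0.3, 0.9]
opening: 0.699
finger_force: 0.0
```

Request:
{"api": "move_arm", "payload": {"plan": [{"x":0,"y":0,"z":0.002,"yaw":0,"fingers":0.3},{"x":0,"y":0,"z":0.004,"yaw":0,"fingers":0.3},{"x":0,"y":0,"z":0.005,"yaw":0,"fingers":0.3},{"x":0,"y":0,"z":0.005,"yaw":0,"fingers":0.3}]}}

```text
time: 12.0
eef_pos: [0.4775, 0.01, -0.0145]
tcp_rot: [-0.002, 1.0, 0.0, -0.0]
contact_force: [0.2, -0.2, -0.1]
opening: 0.704
finger_force: 0.0
```

Request:
{"api": "move_arm", "payload": {"plan": [{"x":0,"y":0,"z":0.002,"yaw":0,"fingers":0.3},{"x":0,"y":0,"z":0.004,"yaw":0,"fingers":0.3},{"x":0,"y":0,"z":0.004,"yaw":0,"fingers":0.3},{"x":0,"y":0,"z":0.004,"yaw":0,"fingers":0.3}]}}

```text
time: 12.4
eef_pos: [0.4776, 0.01, -0.0184]
tcp_rot: [-0.002, 1.0, 0.0, -0.0]
contact_force: [0.6, -0.4, 0.6]
opening: 0.703
finger_force: 0.0
```

```bash
python3 -c "
from h import *
s=tips('s9.png')"
```

```text
12.45 [ 0.4777  0.01   -0.0183] [-0.3  0.5 -0. ] 0.696
0.045 0.011 -5:301 0:259 5:237 10:225 15:201 20:198 25:196 30:199 35:199 40:188 45:196 50:191 55:169 60:149 65:136 70:152 75:156
0.045 -0.011 -5:155 0:152 5:148 10:143 15:148 20:145 25:152 30:148 35:150 40:150 45:153 50:159 55:159 60:151 65:138 70:145 75:143
-0.025 0.011 -5:242 0:234 5:223 10:223 15:219 20:208 25:211 30:190 35:173 40:186 45:177 50:167 55:154 60:148 65:143 70:142 75:144
-0.025 -0.011 -5:158 0:140 5:140 10:134 15:138 20:147 25:146 30:144 35:150 40:149 45:145 50:142 55:141 60:149 65:138 70:141 75:145
```

Request:
{"api": "move_arm", "payload": {"plan": [{"x":0,"y":0,"z":0.002,"yaw":0,"fingers":0.3},{"x":0,"y":0,"z":0.003,"yaw":0,"fingers":0.3},{"x":0,"y":0,"z":0.003,"yaw":0,"fingers":0.3}]}}

```text
time: 12.75
eef_pos: [0.4775, 0.01, -0.0215]
tcp_rot: [-0.002, 1.0, 0.0, -0.0]
contact_force: [-0.3, 0.6, -0.6]
opening: 0.701
finger_force: 0.0
```

Request:
{"api": "move_arm", "payload": {"plan": [{"x":0,"y":0,"z":0.002,"yaw":0,"fingers":0.3},{"x":0,"y":0,"z":0.003,"yaw":0,"fingers":0.3},{"x":0,"y":0,"z":0.003,"yaw":0,"fingers":0.3}]}}

```text
time: 13.05
eef_pos: [0.4775, 0.01, -0.0245]
tcp_rot: [-0.002, 1.0, 0.0, -0.0]
contact_force: [0.1, 0.5, 0.2]
opening: 0.697
finger_force: 0.0
```

Request:
{"api": "move_arm", "payload": {"plan": [{"x":0,"y":0,"z":0,"yaw":0,"fingers":0.36},{"x":0,"y":0,"z":0,"yaw":0,"fingers":0.4},{"x":0,"y":0,"z":0,"yaw":0,"fingers":0.44},{"x":0,"y":0,"z":0,"yaw":0,"fingers":0.48},{"x":0,"y":0,"z":0,"yaw":0,"fingers":0.52}], "force": 25}}

```text
time: 13.55
eef_pos: [0.4783, 0.0097, -0.0238]
tcp_rot: [-0.002, 1.0, -0.0, 0.0]
contact_force: [-0.7, -1.5, 2.3]
opening: 0.506
finger_force: 26.3
```

The opening is 43 mm at 26 N, so the bracket is gripped across its width. I'll tighten and lift.

Request:
{"api": "move_arm", "payload": {"plan": [{"x":0,"y":0,"z":0,"yaw":0,"fingers":0.7},{"x":0,"y":0,"z":0,"yaw":0,"fingers":0.8},{"x":0,"y":0,"z":-0.005,"yaw":0,"fingers":0.8},{"x":0,"y":0,"z":-0.015,"yaw":0,"fingers":0.8},{"x":0,"y":0,"z":-0.03,"yaw":0,"fingers":0.8}], "force": 70}}

```text
time: 14.05
eef_pos: [0.4762, 0.0104, 0.0052]
tcp_rot: [-0.002, 1.0, 0.0, -0.002]
contact_force: [0.7, -0.5, -2.1]
opening: 0.491
finger_force: 71.1
```

Request:
{"api": "move_arm", "payload": {"plan": [{"x":0,"y":0,"z":-0.02,"yaw":0,"fingers":0.8},{"x":0,"y":0,"z":-0.04,"yaw":0,"fingers":0.8},{"x":0,"y":0,"z":-0.04,"yaw":0,"fingers":0.8},{"x":0,"y":0,"z":-0.04,"yaw":0,"fingers":0.8}]}}

```text
time: 14.45
eef_pos: [0.4775, 0.0101, 0.0457]
tcp_rot: [-0.002, 1.0, 0.0, 0.0]
contact_force: [-0.3, -0.5, -1.3]
opening: 0.491
finger_force: 71.2
```

```bash
python3 - <<'E'
from h import *
s=snap('scene','s10.png');st=ctrl.get_state();print(st['time'],st['eef_pos'],st['tcp_rot'],st['contact_force'],st['wrist_torque'],st['opening'],st['finger_force'])
ys=np.arange(-.03,.05,.004);z=.014+st['eef_pos'][2]+.0245
print('z',z);strip(s,[(x,z) for x in(.57,.565,.56,.555,.55,.54,.53,.52,.51,.505,.5,.495,.49)],ys)
E
```

```text
14.5 [0.47683218 0.0102225  0.04491636] [-1.60804979e-03  9.99998440e-01  2.12999563e-04 -6.98438532e-04] [-0.25176605 -0.13886506 -1.66000265] [-0.00369572 -0.00213537 -0.02087807] 0.4890832830692951 71.17182970046997
z 0.08341636279850445
0.57 0.08341636279850445 -30:107 -26:106 -22:108 -18:105 -14:91 -10:63 -6:62 -2:61 2:63 6:60 10:59 14:61 18:61 22:60 26:73 30:71 34:73 38:77 42:77 46:77
0.565 0.08341636279850445 -30:106 -26:104 -22:106 -18:107 -14:101 -10:61 -6:61 -2:60 2:62 6:65 10:68 14:65 18:64 22:67 26:71 30:77 34:74 38:70 42:76 46:72
0.56 0.08341636279850445 -30:104 -26:103 -22:102 -18:105 -14:103 -10:62 -6:61 -2:64 2:81 6:116 10:87 14:114 18:87 22:101 26:70 30:74 34:76 38:72 42:74 46:72
0.555 0.08341636279850445 -30:105 -26:103 -22:106 -18:107 -14:76 -10:60 -6:61 -2:79 2:118 6:140 10:147 14:145 18:145 22:137 26:72 30:68 34:76 38:77 42:75 46:73
0.55 0.08341636279850445 -30:105 -26:105 -22:106 -18:105 -14:99 -10:59 -6:63 -2:65 2:141 6:139 10:140 14:121 18:145 22:103 26:64 30:60 34:63 38:77 42:76 46:78
0.54 0.08341636279850445 -30:105 -26:104 -22:104 -18:103 -14:100 -10:58 -6:
[... 447 characters left out ...]
-14:82 -10:58 -6:68 -2:62 2:96 6:96 10:97 14:100 18:98 22:80 26:56 30:61 34:70 38:72 42:73 46:73
0.505 0.08341636279850445 -30:96 -26:95 -22:96 -18:94 -14:84 -10:64 -6:82 -2:88 2:90 6:97 10:98 14:98 18:98 22:91 26:115 30:83 34:94 38:66 42:73 46:68
0.5 0.08341636279850445 -30:94 -26:97 -22:92 -18:93 -14:78 -10:80 -6:95 -2:100 2:98 6:97 10:99 14:98 18:98 22:99 26:128 30:137 34:98 38:61 42:66 46:68
0.495 0.08341636279850445 -30:93 -26:91 -22:94 -18:94 -14:88 -10:92 -6:96 -2:98 2:96 6:97 10:98 14:98 18:97 22:95 26:101 30:129 34:123 38:70 42:69 46:66
0.49 0.08341636279850445 -30:91 -26:93 -22:91 -18:93 -14:66 -10:68 -6:90 -2:91 2:93 6:96 10:96 14:99 18:96 22:97 26:99 30:95 34:81 38:66 42:69 46:71
```

Held and level: weight about 1.7 N, tip at x ≈ 0.560, so the bracket origin is about 3 mm ahead of the TCP. I'll carry it to the tray with a yaw of +0.076.

Request:
{"api": "move_arm", "payload": {"plan": [{"x":0,"y":-0.03,"z":-0.01,"yaw":0,"fingers":0.8},{"x":0.001,"y":-0.07,"z":-0.02,"yaw":0.02,"fingers":0.8},{"x":0.002,"y":-0.11,"z":-0.025,"yaw":0.04,"fingers":0.8},{"x":0.003,"y":-0.15,"z":-0.025,"yaw":0.06,"fingers":0.8},{"x":0.004,"y":-0.19,"z":-0.025,"yaw":0.06,"fingers":0.8}]}}

```text
time: 15.0
eef_pos: [0.4732, -0.181, 0.0693]
tcp_rot: [0.029, 1.0, 0.001, -0.001]
contact_force: [0.5, -0.5, -1.8]
opening: 0.49
finger_force: 71.4
```

Request:
{"api": "move_arm", "payload": {"plan": [{"x":0.003,"y":-0.03,"z":0,"yaw":0.016,"fingers":0.8},{"x":0.004,"y":-0.07,"z":0,"yaw":0.016,"fingers":0.8},{"x":0.006,"y":-0.11,"z":0,"yaw":0.016,"fingers":0.8},{"x":0.008,"y":-0.128,"z":0,"yaw":0.016,"fingers":0.8},{"x":0.008,"y":-0.128,"z":0,"yaw":0.016,"fingers":0.8}]}}

```text
time: 15.5
eef_pos: [0.458, -0.3089, 0.0694]
tcp_rot: [0.038, 0.999, 0.001, -0.001]
contact_force: [0.4, 1.7, -1.5]
opening: 0.493
finger_force: 71.4
```

```bash
python3 - <<'E'
from h import *
from scipy.spatial.transform import Rotation as Ro
st=ctrl.get_state();e=st['eef_pos'];R=Ro.from_quat(st['tcp_rot']).as_matrix()
print(st['time'],e.round(4),R.round(4).tolist(),st['contact_force'],st['opening'])
print('to go tool', (R.T@(np.array([.4712,-.3088,-.006])-e)).round(4),'yaw deg of bracket',np.degrees(np.arctan2(-R[1,0],-R[0,0])))
E
```

```text
15.5 [ 0.458  -0.3089  0.0694] [[-0.9971, 0.076, -0.0015], [0.076, 0.9971, 0.0015], [0.0016, 0.0013, -1.0]] [ 0.41038702  1.72046883 -1.53234029] 0.49300554627176735
to go tool [-0.0132  0.001   0.0754] yaw deg of bracket -4.360718335451091
```

Request:
{"api": "move_arm", "payload": {"plan": [{"x":-0.007,"y":0.001,"z":0.02,"yaw":-0.002,"fingers":0.8},{"x":-0.013,"y":0.001,"z":0.045,"yaw":-0.002,"fingers":0.8},{"x":-0.013,"y":0.001,"z":0.065,"yaw":-0.002,"fingers":0.8},{"x":-0.013,"y":0.001,"z":0.071,"yaw":-0.002,"fingers":0.8},{"x":-0.013,"y":0.001,"z":0.071,"yaw":-0.002,"fingers":0.8}]}}

```text
time: 16.0
eef_pos: [0.471, -0.305, -0.002]
tcp_rot: [0.035, 0.999, 0.002, -0.002]
contact_force: [-0.5, 0.6, -2.4]
opening: 0.491
finger_force: 71.4
```

```bash
cat >> h.py <<'E'
def seatprof(s,z,xs,n='scene',lim=.045,step=.002,c0=(.4742,-.3105),a=-4.2):
    a=np.radians(a);R=np.array([[np.cos(a),-np.sin(a)],[np.sin(a),np.cos(a)]]);g=cv2.GaussianBlur(s,(1,1),0)
    vs=np.arange(-lim,lim+.001,step)
    for x in xs:
        P=np.c_[(np.c_[np.full(len(vs),x),vs])@R.T+c0,np.full(len(vs),z)];p=proj(n,P).astype(np.float32)
        v=cv2.remap(s,p[:,:1],p[:,1:],cv2.INTER_LINEAR)[:,0].astype(int)
        print(f'{x*1e3:.0f}',' '.join(f'{1e3*y:.0f}:{q[1]}' for y,q in zip(vs,v)))
E
python3 - <<'E'
from h import *
s=snap('scene','s11.png');st=ctrl.get_state();e=st['eef_pos'];print(st['time'],e,st['contact_force'],st['opening'])
z=e[2]+.0278+.01;print('top z',z)
seatprof(s,z,[.02,.03,.04,.05,.06,.07,.075,.08,.085])
print('ribs now z .016 (tongue)');seatprof(s,.016,[.06,.07,.08,.085,.09])
E
```

```text
16.05 [ 0.47193976 -0.30615319 -0.00064078] [-0.17964304  0.58059176 -0.33412159] 0.49020542635300635
top z 0.037159218321388056
20 -45:113 -43:107 -41:94 -39:79 -37:65 -35:59 -33:59 -31:63 -29:68 -27:69 -25:68 -23:66 -21:65 -19:67 -17:71 -15:79 -13:90 -11:100 -9:103 -7:103 -5:103 -3:104 -1:105 1:104 3:103 5:103 7:103 9:104 11:105 13:104 15:105 17:104 19:106 21:106 23:105 25:105 27:105 29:96 31:81 33:72 35:66 37:67 39:68 41:68 43:69 45:71
30 -45:114 -43:107 -41:92 -39:78 -37:64 -35:59 -33:57 -31:63 -29:68 -27:70 -25:71 -23:71 -21:71 -19:69 -17:67 -15:65 -13:65 -11:67 -9:69 -7:72 -5:77 -3:86 -1:95 1:100 3:102 5:104 7:104 9:104 11:105 13:106 15:102 17:94 19:82 21:72 23:67 25:68 27:70 29:69 31:68 33:66 35:66 37:67 39:66 41:69 43:80 45:90
40 -45:115 -43:106 -41:93 -39:77 -37:63 -35:58 -33:59 -31:64 -29:68 -27:72 -25:71 -23:71 -21:71 -19:73 -17:81 -15:90 -13:101 -11:107 -9:112 -7:111 -5:109 -3:105 -1:104 1:103 3:103 5:103 7:103 9:105 11:108 13:113 15:115 17:111 19:101 21:85 23:79 25:88 27:100 29:111 31:117 33:123 35:125 37:125 39:114 41:103 43:94 45:97
50 -45:116 -43:107 -41:94 -39:77 -37
[... 2694 characters left out ...]
:93 25:95 27:97 29:99 31:100 33:100 35:100 37:99 39:100 41:100 43:100 45:99
85 -45:79 -43:90 -41:98 -39:101 -37:100 -35:99 -33:100 -31:99 -29:99 -27:97 -25:95 -23:93 -21:97 -19:102 -17:113 -15:122 -13:127 -11:130 -9:127 -7:126 -5:124 -3:121 -1:116 1:118 3:122 5:127 7:130 9:126 11:121 13:117 15:118 17:112 19:101 21:95 23:94 25:96 27:98 29:99 31:100 33:100 35:100 37:99 39:99 41:100 43:99 45:98
90 -45:77 -43:88 -41:96 -39:100 -37:100 -35:100 -33:99 -31:99 -29:99 -27:99 -25:100 -23:101 -21:100 -19:99 -17:96 -15:90 -13:90 -11:93 -9:96 -7:96 -5:94 -3:95 -1:95 1:95 3:94 5:93 7:95 9:94 11:90 13:86 15:89 17:91 19:91 21:92 23:94 25:97 27:99 29:100 31:100 33:100 35:100 37:100 39:100 41:101 43:100 45:99
```

```bash
python3 - <<'E'
from h import *
t=snap('top','t12.png');s=snap('scene','s12.png');st=ctrl.get_state();e=st['eef_pos'];print(st['time'],e,st['tcp_rot'],st['contact_force'],st['wrist_torque'])
z=e[2]+.0378;print('top z',z)
print('TOP');seatprof(t,z,[.03,.05,.065,.075,.08,.085],n='top',lim=.03)
print('TOP ribs');seatprof(t,.016,[.06,.075,.085],n='top',lim=.03)
print('SCENE');seatprof(s,z,[.02,.01,0,.045,.075],lim=.036)
seatprof(s,z-.01,[.0,.02],lim=.036)
E
```

```text
16.15 [ 0.47286605 -0.30748171  0.00088383] [ 3.51748764e-02  9.99380741e-01 -5.66289447e-04  7.35922291e-04] [ 0.28855062  0.578676   -2.62117391] [-0.0294477   0.03664831  0.03212302]
top z 0.03868382781585604
TOP
30 -30:39 -28:39 -26:40 -24:41 -22:40 -20:38 -18:36 -16:36 -14:36 -12:36 -10:34 -8:32 -6:32 -4:30 -2:29 0:30 2:28 4:26 6:24 8:24 10:30 12:41 14:54 16:61 18:62 20:58 22:50 24:39 26:39 28:50 30:55
50 -30:51 -28:52 -26:53 -24:54 -22:56 -20:55 -18:54 -16:53 -14:54 -12:53 -10:51 -8:48 -6:46 -4:49 -2:58 0:65 2:65 4:60 6:51 8:50 10:58 12:70 14:76 16:75 18:64 20:47 22:37 24:51 26:67 28:69 30:40
65 -30:58 -28:57 -26:55 -24:54 -22:52 -20:52 -18:49 -16:45 -14:50 -12:53 -10:53 -8:49 -6:41 -4:38 -2:41 0:53 2:58 4:58 6:55 8:40 10:27 12:19 14:31 16:55 18:82 20:102 22:101 24:94 26:84 28:83 30:79
75 -30:64 -28:55 -26:45 -24:35 -22:43 -20:47 -18:47 -16:44 -14:35 -12:31 -10:32 -8:42 -6:47 -4:48 -2:46 0:38 2:30 4:27 6:37 8:61 10:91 12:124 14:130 16:121 18:106 20:108 22:92 24:83 26:89 28:94 30:96
80 -30:55 -28:42 -26:39 -24:47 -22:48 -20:44 -18:37 -16:29 -14:34 -12:43 -10:49 -8:48 -6:44 -4:37
[... 1920 characters left out ...]
0:68 -28:73 -26:73 -24:72 -22:72 -20:73 -18:73 -16:74 -14:74 -12:72 -10:76 -8:84 -6:107 -4:130 -2:144 0:151 2:153 4:152 6:153 8:153 10:154 12:154 14:145 16:125 18:101 20:80 22:74 24:78 26:97 28:110 30:112 32:96 34:82 36:71
0 -36:56 -34:61 -32:62 -30:57 -28:52 -26:49 -24:56 -22:69 -20:81 -18:91 -16:95 -14:96 -12:96 -10:95 -8:93 -6:93 -4:95 -2:96 0:98 2:99 4:99 6:98 8:98 10:100 12:96 14:93 16:83 18:75 20:69 22:63 24:61 26:56 28:52 30:52 32:55 34:61 36:64
20 -36:64 -34:68 -32:69 -30:68 -28:66 -26:67 -24:69 -22:77 -20:84 -18:89 -16:93 -14:95 -12:98 -10:101 -8:102 -6:103 -4:103 -2:104 0:105 2:105 4:105 6:105 8:102 10:99 12:95 14:92 16:90 18:89 20:90 22:91 24:81 26:72 28:69 30:67 32:66 34:67 36:70
```

Request:
{"api": "move_arm", "payload": {"plan": [{"x":0,"y":0,"z":0,"yaw":0,"fingers":0.8},{"x":0,"y":0,"z":0,"yaw":0,"fingers":0.8},{"x":0,"y":0,"z":0,"yaw":0,"fingers":0.8}]}}

```text
time: 16.45
eef_pos: [0.4724, -0.3077, 0.0004]
tcp_rot: [0.035, 0.999, -0.0, 0.0]
contact_force: [0.4, -0.2, -2.4]
opening: 0.489
finger_force: 71.4
```

```bash
cat >> h.py <<'E'
def edges(s,z,x,thr,n='scene',lo=-.03,hi=.035,axis=1,at=0,c0=(.4742,-.3105),a=-4.2):
    a=np.radians(a);R=np.array([[np.cos(a),-np.sin(a)],[np.sin(a),np.cos(a)]])
    vs=np.arange(lo,hi,.0005);Q=np.c_[np.full(len(vs),x),vs] if axis else np.c_[vs,np.full(len(vs),x)]
    p=proj(n,np.c_[Q@R.T+c0,np.full(len(vs),z)]).astype(np.float32)
    v=cv2.remap(s,p[:,:1],p[:,1:],cv2.INTER_LINEAR)[:,0,1].astype(float)
    k=np.nonzero(np.diff((v>thr).astype(int)))[0];return (vs[k]*1e3).round(1).tolist()
E
python3 - <<'E'
from h import *
t=snap('top','t13.png');s=snap('scene','s13.png');st=ctrl.get_state();e=st['eef_pos'];print(st['time'],e,st['tcp_rot'],st['contact_force'],st['opening'])
z=e[2]+.0378;print('top z',z)
for zz in(z,z-.004,z-.008):
    print(zz,'broad',[edges(s,zz,x,85) for x in(.0,.01,.015,.02)],'tongue',[edges(s,zz,x,112) for x in(.06,.065,.07,.075)],'tip x',[edges(s,zz,y,115,axis=0,lo=.06,hi=.1) for y in(.0,.004,.008)],'step x',edges(s,zz,-.006,85,axis=0,lo=0,hi=.05),edges(s,zz,.022,85,axis=0,lo=0,hi=.05))
E
```

```text
16.55 [ 4.72194015e-01 -3.07520858e-01  5.59694438e-05] [ 3.54408454e-02  9.99371737e-01 -1.87862534e-04  2.03799855e-04] [ 0.45445499  1.62117152 -1.79842237] 0.48858389129595475
top z 0.03785596944376425
0.03785596944376425 broad [[-14.5, 13.5], [-15.0, 24.0], [-16.5, 26.0], [-18.0, 26.5]] tongue [[-5.5, 15.5, 25.5, 31.5], [-7.0, 1.0, 8.0, 15.5, 25.5, 31.5], [-7.5, 15.5, 25.5, 31.5], [-7.0, 15.0, 26.0, 29.5]] tip x [[79.5, 88.5, 96.5], [62.5, 69.0, 79.5, 92.0, 97.0], [64.5, 67.5, 80.0, 93.5, 96.5]] step x [] [6.5, 25.5]
0.03385596944376425 broad [[-17.5, 13.0], [-18.0, 23.0], [-19.5, 24.0], [-20.0, 24.5]] tongue [[-8.5, 13.5, 23.0, 29.0], [-10.0, -1.0, 5.5, 13.5, 23.5, 29.5], [-10.0, 13.0, 24.0, 29.0], [-9.0, 12.5, 24.0, 27.0]] tip x [[60.5, 66.0, 77.5, 89.5, 95.0], [61.0, 66.5, 78.0, 90.5, 95.5], [77.5, 92.5, 93.5]] step x [] [7.5, 23.0, 41.0]
0.02985596944376425 broad [[-19.0, 15.0], [-21.0, 21.5], [-23.0, 22.0], [-21.5, 22.5]] tongue [[-11.5, -3.5, 2.0, 11.0, 21.0, 27.0], [-12.0, -0.5, 1.0, 11.0, 21.0, 27.0], [-12.0, 10.5, 22.0, 25.5], [-10.5, 9.0, 21.5, 25.5]] tip x [[65.0, 76.0, 88.0, 93.5], [76.0, 90.0, 92.5], [75.0, 89.5, 91.5]] step x [] [13.5, 14.0, 14.5, 20.0, 33.5]
```

Request:
{"api": "move_arm", "payload": {"plan": [{"x":0,"y":-0.0035,"z":0.002,"yaw":0,"fingers":0.8},{"x":0,"y":-0.0035,"z":0.005,"yaw":0,"fingers":0.8},{"x":0,"y":-0.0035,"z":0.007,"yaw":0,"fingers":0.8},{"x":0,"y":-0.0035,"z":0.007,"yaw":0,"fingers":0.8},{"x":0,"y":-0.0035,"z":0.007,"yaw":0,"fingers":0.8}]}}

```text
time: 17.05
eef_pos: [0.4717, -0.3107, -0.0076]
tcp_rot: [0.035, 0.999, 0.0, -0.0]
contact_force: [-0.8, -0.5, -1.7]
opening: 0.492
finger_force: 71.4
```

```bash
cat >> h.py <<'E'
def rep(f):
    s=snap('scene',f);st=ctrl.get_state();e=st['eef_pos'];print(st['time'],e.round(4),st['contact_force'].round(1),round(st['opening'],3))
    z=e[2]+.0378
    for zz in(z,z-.003):
        print(round(zz,4),'broad',[edges(s,zz,x,85) for x in(.01,.015,.02)],'tongue',[edges(s,zz,x,112) for x in(.05,.055,.06,.065,.07,.075)],'tip x',[edges(s,zz,y,115,axis=0,lo=.07,hi=.1) for y in(-.002,.0,.004)],'step',edges(s,zz,.019,85,axis=0,lo=0,hi=.05))
    return s
E
python3 -c "
from h import *
rep('s14.png')"
```

```text
17.1 [ 0.4718 -0.3108 -0.0074] [-0.4 -0.6 -1.6] 0.488
0.0304 broad [[-17.5, 21.5], [-19.5, 24.0], [-20.5, 25.0]] tongue [[-2.0, 12.0, 21.0, 26.5], [-5.0, 12.5, 21.0, 27.5], [-7.5, 12.5, 21.5, 27.5], [-10.0, -2.0, 5.0, 13.0, 21.0, 27.5], [-10.0, 13.0, 22.0, 26.0], [-10.5, 12.5, 22.0, 26.0]] tip x [[80.0, 88.0, 93.5], [79.5, 88.5, 93.5], [79.5, 90.0, 93.0]] step [7.5, 25.5]
0.0274 broad [[-19.5, 21.0], [-21.5, 22.5], [-21.5, 24.0]] tongue [[-4.5, 10.5, 19.5, 25.0], [-7.5, 10.5, 19.5, 26.0], [-10.5, 11.0, 19.5, 26.0], [-11.5, -4.0, 3.0, 11.0, 19.5, 25.5], [-12.0, 11.5, 20.0, 24.0], [-12.0, 11.0, 20.0, 24.5]] tip x [[78.0, 87.0, 92.0], [78.0, 87.5, 92.5], [78.0, 89.0, 91.0]] step [7.0, 24.5, 33.0]
```

Every estimate is now within about 1 mm of the seat. I'll lower it stepwise with force checks.

Request:
{"api": "move_arm", "payload": {"plan": [{"x":-0.001,"y":-0.001,"z":0.002,"yaw":0,"fingers":0.8},{"x":-0.001,"y":-0.001,"z":0.004,"yaw":0,"fingers":0.8},{"x":-0.001,"y":-0.001,"z":0.005,"yaw":0,"fingers":0.8},{"x":-0.001,"y":-0.001,"z":0.005,"yaw":0,"fingers":0.8}]}}

```text
time: 17.5
eef_pos: [0.4726, -0.3117, -0.0126]
tcp_rot: [0.035, 0.999, 0.0, -0.0]
contact_force: [0.6, 0.4, -2.3]
opening: 0.494
finger_force: 71.4
```

Request:
{"api": "move_arm", "payload": {"plan": [{"x":0,"y":0,"z":0.001,"yaw":0,"fingers":0.8},{"x":0,"y":0,"z":0.002,"yaw":0,"fingers":0.8},{"x":0,"y":0,"z":0.003,"yaw":0,"fingers":0.8},{"x":0,"y":0,"z":0.003,"yaw":0,"fingers":0.8}]}}

```text
time: 17.9
eef_pos: [0.4727, -0.3118, -0.0154]
tcp_rot: [0.035, 0.999, 0.0, -0.0]
contact_force: [-0.5, 0.4, -1.5]
opening: 0.49
finger_force: 71.4
```

```bash
python3 -c "
from h import *
rep('s15.png')"
```

```text
17.95 [ 0.4727 -0.3118 -0.0154] [-0.2 -0.1 -1.3] 0.492
0.0224 broad [[-18.5, 19.5], [-20.5, 22.0], [-21.5, 23.0]] tongue [[-1.0, 12.0, 16.0, 23.0], [-3.5, 11.5, 16.5, 23.0], [-10.5, 11.5, 16.5, 23.0], [-13.0, -4.0, 2.5, 11.5, 17.0, 21.5], [-13.5, 0.0, 2.0, 11.5, 18.0, 21.0], [-14.0, 11.5, 17.0, 22.0]] tip x [[81.0, 85.0, 89.5], [70.0, 80.5, 86.5, 88.5], [80.5, 85.5, 88.0]] step [8.5]
0.0194 broad [[-20.5, 19.0], [-23.0, 20.5], [-23.5, 21.5, 32.5]] tongue [[-4.5, 10.0, 14.5, 21.5], [-8.0, 10.0, 15.0, 21.0], [-12.5, 10.0, 14.5, 21.0], [-15.0, -5.5, 1.0, 10.0, 15.5, 19.5], [-15.5, 9.5, 15.5, 20.0], [-16.0, 9.5, 15.0, 20.0]] tip x [[79.0, 85.0, 87.0], [79.0, 85.5, 86.5], [79.0, 83.5, 87.5]] step [9.0, 26.0, 26.5]
```

Request:
{"api": "move_arm", "payload": {"plan": [{"x":0,"y":0,"z":0.001,"yaw":0,"fingers":0.8},{"x":0,"y":0,"z":0.002,"yaw":0,"fingers":0.8},{"x":0,"y":0,"z":0.003,"yaw":0,"fingers":0.8},{"x":0,"y":0,"z":0.003,"yaw":0,"fingers":0.8}]}}

```text
time: 18.35
eef_pos: [0.4726, -0.3118, -0.0185]
tcp_rot: [0.035, 0.999, 0.0, -0.0]
contact_force: [-0.3, 0.6, -2.0]
opening: 0.491
finger_force: 71.4
```

Request:
{"api": "move_arm", "payload": {"plan": [{"x":0,"y":0,"z":0.001,"yaw":0,"fingers":0.8},{"x":0,"y":0,"z":0.002,"yaw":0,"fingers":0.8},{"x":0,"y":0,"z":0.002,"yaw":0,"fingers":0.8}]}}

```text
time: 18.65
eef_pos: [0.4727, -0.3118, -0.0204]
tcp_rot: [0.035, 0.999, 0.0, -0.0]
contact_force: [-0.2, 0.8, -1.3]
opening: 0.488
finger_force: 71.4
```

Request:
{"api": "move_arm", "payload": {"plan": [{"x":0,"y":0,"z":0.001,"yaw":0,"fingers":0.8},{"x":0,"y":0,"z":0.002,"yaw":0,"fingers":0.8},{"x":0,"y":0,"z":0.002,"yaw":0,"fingers":0.8}]}}

```text
time: 18.95
eef_pos: [0.4729, -0.312, -0.0214]
tcp_rot: [0.035, 0.999, 0.0, -0.0]
contact_force: [-1.9, 2.6, 4.6]
opening: 0.492
finger_force: 72.1
```

```bash
python3 -c "
from h import *
rep('s16.png')"
```

```text
19.0 [ 0.4729 -0.312  -0.0214] [-3.   3.   5.7] 0.491
0.0164 broad [[-19.5, 19.0], [-20.5, 21.5], [-21.5, 22.5, 30.0]] tongue [[-2.0, 19.5], [-5.0, 19.5], [-8.0, 19.5], [-15.5, -4.5, 2.5, 17.5], [-17.0, -2.0, 1.5, 18.5], [-18.0, 18.5]] tip x [[70.0, 85.5], [70.5, 85.0], [86.5]] step [9.5]
0.0134 broad [[-21.5, 18.5], [-22.5, 20.0], [-23.5, 21.0, 28.0]] tongue [[-5.5, 18.0], [-8.0, 18.0], [-11.0, 17.0], [-18.5, -6.0, 1.5, 16.0], [-19.0, 16.5], [-19.5, 16.5]] tip x [[83.5], [84.5], [85.5]] step [10.5, 36.0, 41.5]
```

It makes contact at the predicted floor height, so I'll release and go up.

Request:
{"api": "move_arm", "payload": {"plan": [{"x":0,"y":0,"z":0,"yaw":0,"fingers":0.45},{"x":0,"y":0,"z":0,"yaw":0,"fingers":0.38},{"x":0,"y":0,"z":0,"yaw":0,"fingers":0.32},{"x":0,"y":0,"z":0,"yaw":0,"fingers":0.3},{"x":0,"y":0,"z":0,"yaw":0,"fingers":0.3}]}}

```text
time: 19.5
eef_pos: [0.4728, -0.3119, -0.0224]
tcp_rot: [0.035, 0.999, -0.0, 0.0]
contact_force: [0.2, -0.5, -0.8]
opening: 0.703
finger_force: 0.0
```

Request:
{"api": "move_arm", "payload": {"plan": [{"x":0,"y":0,"z":-0.01,"yaw":0,"fingers":0.3},{"x":0,"y":0,"z":-0.03,"yaw":0,"fingers":0.3},{"x":0,"y":0,"z":-0.06,"yaw":0,"fingers":0.3},{"x":0,"y":0,"z":-0.1,"yaw":0,"fingers":0.3},{"x":0,"y":0,"z":-0.14,"yaw":0,"fingers":0.3}]}}

```text
time: 20.0
eef_pos: [0.4725, -0.3116, 0.1194]
tcp_rot: [0.035, 0.999, 0.0, -0.0]
contact_force: [-1.0, -0.4, 0.3]
opening: 0.7
finger_force: 0.0
```

```bash
python3 - <<'E'
from h import *
s=snap('scene','s17.png');st=ctrl.get_state();e=st['eef_pos'];print(st['time'],e,st['tcp_rot'],st['contact_force'],st['opening'])
print('broad y',[edges(s,.016,x,88,lo=-.035) for x in(-.03,-.02,-.01,0.,.01,.02)])
print('back x',[edges(s,.016,y,85,axis=0,lo=-.09,hi=0) for y in(-.01,0,.01)])
seatprof(s,.016,[-.06,-.02,.0,.02,.06,.075],lim=.032)
print('fin');m=(s.max(2)<45).astype(np.uint8);m[:,:130]=0;m[:150]=0;m[240:]=0;m[:,240:]=0
n,l,a,c=cv2.connectedComponentsWithStats(m)
for i in range(1,n):
    if a[i,4]>20:print(a[i],c[i])
E
```

```text
20.05 [ 0.47637049 -0.31503306  0.12807723] [ 0.03521004  0.99935702 -0.00448937  0.0050639 ] [ 2.79348339 -1.48235631  4.80227815] 0.6963558829398889
broad y [[-22.5, 19.5, 34.0], [-21.0, 20.5], [-22.0, 21.0, 33.0], [-23.0, 20.5, 27.5], [-22.0, 21.0, 30.0], [-22.0, 20.5, 29.0]]
back x [[-86.0, -68.5, -52.0, -41.0], [-86.0, -70.0], [-86.0, -69.5, -52.5, -42.0]]
-60 -32:67 -30:77 -28:88 -26:95 -24:96 -22:91 -20:89 -18:89 -16:89 -14:88 -12:88 -10:91 -8:91 -6:91 -4:91 -2:90 0:94 2:97 4:99 6:97 8:94 10:94 12:93 14:97 16:98 18:95 20:92 22:92 24:101 26:114 28:109 30:95 32:81
-20 -32:65 -30:65 -28:66 -26:68 -24:75 -22:83 -20:90 -18:95 -16:98 -14:98 -12:97 -10:96 -8:96 -6:97 -4:98 -2:96 0:95 2:95 4:94 6:94 8:97 10:99 12:99 14:100 16:101 18:99 20:92 22:81 24:70 26:68 28:69 30:71 32:74
0 -32:70 -30:70 -28:71 -26:74 -24:82 -22:91 -20:98 -18:103 -16:104 -14:104 -12:104 -10:103 -8:101 -6:101 -4:102 -2:103 0:104 2:103 4:102 6:102 8:104 10:105 12:106 14:106 16:105 18:104 20:94 22:83 24:79 26:81 28:89 30:95 32:98
20 -32:71 -30:70 -28:71 -26:73 -24:78 -22:87 -20:98 -18:102 -16:105 -14:105 -12:105 -10:104 -8:103 -6:102 -4:103 -2:105 0:107 2:111 4:111 6:109 8:105 10:104 12:104 14:104 16:104 18:101 20:93 22:80 24:72 26:70 28:81 30:94 32:96
60 -32:71 -30:70 -28:72 -26:72 -24:72 -22:78 -20:89 -18:108 -16:123 -14:129 -12:134 -10:140 -8:146 -6:145 -4:141 -2:137 0:142 2:147 4:150 6:149 8:144 10:130 12:119 14:124 16:129 18:125 20:105 22:79 24:63 26:52 28:51 30:52 32:53
75 -32:86 -30:91 -28:95 -26:98 -24:98 -22:101 -20:109 -18:122 -16:127 -14:126 -12:126 -10:131 -8:142 -6:148 -4:151 -2:148 0:147 2:151 4:151 6:151 8:144 10:129 12:124 14:125 16:124 18:116 20:101 22:94 24:93 26:95 28:98 30:95 32:94
fin
```

The bracket is seated: its broad part spans y -22 to 20.5 mm at z 16 mm, and the tongue lies between the ribs. Next I'll go to the +y side of the fin with the fingers shut.

Request:
{"api": "move_arm", "payload": {"plan": [{"x":-0.02,"y":0.035,"z":0,"yaw":0,"fingers":0.6},{"x":-0.04,"y":0.075,"z":0,"yaw":0,"fingers":1},{"x":-0.057,"y":0.106,"z":0,"yaw":0,"fingers":1},{"x":-0.057,"y":0.106,"z":0.03,"yaw":0,"fingers":1},{"x":-0.057,"y":0.106,"z":0.055,"yaw":0,"fingers":1}]}}

```text
time: 20.55
eef_pos: [0.5385, -0.2093, 0.0634]
tcp_rot: [0.034, 0.999, -0.001, 0.001]
contact_force: [-0.2, -0.3, -0.7]
opening: -0.002
finger_force: 0.0
```

```bash
python3 - <<'E'
from h import *
s=snap('scene','s18.png');t=snap('top','t18.png');st=ctrl.get_state();e=st['eef_pos'];print(st['time'],e.round(4),st['contact_force'].round(1),st['opening'])
# column through tool axis (front face)
zs=np.arange(0,.14,.006);p=proj('scene',np.c_[np.full(len(zs),e[0]+.008),np.full(len(zs),e[1]),zs]).round().astype(int)
print(' '.join(f'{z*1e3:.0f}:{s[b,a].sum()}' for z,(a,b) in zip(zs,p)))
p=proj('scene',[e])[0];print(p);u,v=p.astype(int)
for r in s[v-36:v+24:2,u-34:u+34].sum(2): print(''.join(' .:-=+*#%@'[min(9,int(x)//50)] for x in r))
E
```

```text
20.65 [ 0.5346 -0.2081  0.0592] [-0.1  0.7 -0.8] 0.00010359548253443172
0:232 6:243 12:257 18:303 24:391 30:394 36:364 42:314 48:228 54:217 60:207 66:285 72:294 78:277 84:209 90:200 96:187 102:203 108:196 114:168 120:147 126:136 132:144 138:137
[192.23724131 202.56820013]
@@@@@@%+:::---------------:::::::::::-#@@@@@@%@@@@@#****************
@@@@@@@#=:::::::::::-::::::::::::::::-#@@%@@@@@%%#******************
@@@@@@%*-::::::::::::::::::::::::::::-+#%%%@@@#*********************
@@@@%#=-::::::::::::::::::::::::::::::---===*++*********************
@@@@*-::::::::::::::::::::::::::::::::-==-------==++****************
@@@%+-:::---:::::::::::::::::::::::::-::--=--==+=-----==++*********#
@@#+====-::-:::::::::::::::::::::::::-------=++++++++==-----=++**###
%*=-=+*++=-:::::=-::::::::::::::::::::-=====+========+++++=-----==+*
+==+++**+**+--:-++-::::::::::::::::::---======---=++====++========-+
==++*+++*#%%%*=::--:::::::::::::::::-=-----=++=---+++==+========--=*
++**+**#%%%%%%%#=-::::::::::::::::::---=-------==+++=++========--=*#
***++*#%%%%%%%%##+=---::::::::::::::::--:::::-=++++=*+========--+###
[... 542 characters left out ...]
@@@@@@@@@@
*+***+**+======--:-::::::::-***+========++===========#@@@@@@@@@@@@@@
+*#****+============---:::=*#####***+===========+==+%@@@@@@@@@@@@@@@
===+++====================++**##########**+==+++==+%@@@@@@@@@@@@@@@@
+=============================+++**###%#%%%@#*+-=*@@@@@@@@@@@@@@@@@@
==+================================+++***##*++-+%@@@@@@@@@@@@@@@@@@@
#+=----=================================+++=--+%@@@@@@@@@@@@@@@@@@@@
@@@#**+=--=-===============================--+%@@@@@@@@@@@@@@@@@@@@@
@@@@%##****+==--=================+++======-=#@@@@@@@@@@@@@@@@@@@@@@@
@@@@@@%######***+=---==========+******+++-=%@@@@@@@@@@@@@@@@@@@@@@@@
@@@@@@@%##**######**++=---=+++*********==+%@@@@@@@@@@@@@@@@@@@@@@@@@
```

The shut tips end about 19 mm above the reported TCP. I'll lower to TCP z ≈ 0.015, which puts the tip near 34 mm.

Request:
{"api": "move_arm", "payload": {"plan": [{"x":0,"y":0,"z":0.015,"yaw":0,"fingers":1},{"x":0,"y":0,"z":0.03,"yaw":0,"fingers":1},{"x":0,"y":0,"z":0.04,"yaw":0,"fingers":1},{"x":0,"y":0,"z":0.046,"yaw":0,"fingers":1},{"x":0,"y":0,"z":0.046,"yaw":0,"fingers":1}]}}

```text
time: 21.15
eef_pos: [0.5364, -0.21, 0.0156]
tcp_rot: [0.036, 0.999, 0.0, -0.001]
contact_force: [0.5, 0.2, -0.1]
opening: 0.001
finger_force: 0.0
```

Request:
{"api": "move_arm", "payload": {"plan": [{"x":0,"y":-0.005,"z":0,"yaw":0,"fingers":1},{"x":0,"y":-0.01,"z":0,"yaw":0,"fingers":1},{"x":0,"y":-0.015,"z":0,"yaw":0,"fingers":1},{"x":0,"y":-0.02,"z":0,"yaw":0,"fingers":1}]}}

```text
time: 21.55
eef_pos: [0.5361, -0.2307, 0.0173]
tcp_rot: [0.036, 0.999, 0.0, 0.001]
contact_force: [0.7, 2.4, 0.8]
opening: 0.001
finger_force: 1.2
```

The finger is on the fin at about 2 N, so I'll push it towards -y.

Request:
{"api": "move_arm", "payload": {"plan": [{"x":0,"y":-0.005,"z":0,"yaw":0,"fingers":1},{"x":0,"y":-0.01,"z":0,"yaw":0,"fingers":1},{"x":0,"y":-0.015,"z":0,"yaw":0,"fingers":1},{"x":0,"y":-0.02,"z":0,"yaw":0,"fingers":1},{"x":0,"y":-0.025,"z":0,"yaw":0,"fingers":1}]}}

```text
time: 22.05
eef_pos: [0.5342, -0.2556, 0.0171]
tcp_rot: [0.035, 0.999, -0.0, 0.0]
contact_force: [0.1, 3.1, 3.8]
opening: 0.003
finger_force: 1.6
```

Request:
{"api": "move_arm", "payload": {"plan": [{"x":0,"y":-0.003,"z":0,"yaw":0,"fingers":1},{"x":0,"y":-0.006,"z":0,"yaw":0,"fingers":1},{"x":0,"y":-0.008,"z":0,"yaw":0,"fingers":1},{"x":0,"y":-0.01,"z":0,"yaw":0,"fingers":1}]}}

```text
time: 22.45
eef_pos: [0.5333, -0.2653, 0.0168]
tcp_rot: [0.035, 0.999, -0.0, 0.0]
contact_force: [1.0, 0.9, 3.6]
opening: 0.002
finger_force: 1.7
```

Request:
{"api": "move_arm", "payload": {"plan": [{"x":0,"y":-0.002,"z":-0.003,"yaw":0,"fingers":1},{"x":0,"y":-0.005,"z":-0.003,"yaw":0,"fingers":1},{"x":0,"y":-0.008,"z":-0.003,"yaw":0,"fingers":1},{"x":0,"y":-0.01,"z":-0.003,"yaw":0,"fingers":1},{"x":0,"y":-0.01,"z":-0.003,"yaw":0,"fingers":1}]}}

```text
time: 22.95
eef_pos: [0.5319, -0.2752, 0.0192]
tcp_rot: [0.036, 0.999, 0.0, -0.001]
contact_force: [-0.5, 0.7, 0.0]
opening: 0.0
finger_force: 0.5
```

```bash
python3 - <<'E'
from h import *
s=snap('scene','s19.png');st=ctrl.get_state();e=st['eef_pos'];print(st['time'],e.round(4),st['contact_force'].round(1),st['finger_force'])
a=np.radians(-4.2);R=np.array([[np.cos(a),-np.sin(a)],[np.sin(a),np.cos(a)]]);print('tool in seat frame',((e[:2]-[.4742,-.3105])@R*1e3).round(1))
u,v=proj('scene',[e])[0].astype(int);print(u,v)
for r in s[v-30:v+24:2,u-40:u+28].sum(2): print(''.join(' .:-=+*#%@'[min(9,int(x)//50)] for x in r))
print('blade line z .0265 x=.055');seatprof(s,.0265,[.05,.055,.06],lim=.05)
E
```

```text
23.0 [ 0.5322 -0.2753  0.0194] [-1.1  1.  -0.3] 0.37378961336798966
tool in seat frame [55.2 39.4]
174 203
@@@@@@@@@@@@@%+-:::::::::::::::::::::::::::+*#*+++++++*+++=-=-------
@@@@@@@@@@@%#=-:::::::::::::::::::::::::::::=+++++=+++++*+==--======
@@@@@@@@@@@%=-::::::::::::::::::::::::::::::-=+++==++=+*+==---=-=-=-
@@@@@@@@@@@@%#+-:-::::::::::::::::::::::::--:-++++++=*+==-===---=--=
@@@@@@@@@@@@@@@%+-:::::::::::::::::::::::::---++++==++===--====-=-=+
@@@@@@@@@@@@@@@@@%*-:::-::::::::::::::::::::-=====----=-=--===-===++
@@@@@@@@@@@@@@@@@@@%+-::::::::::::::::::::=+---===+=---=====-===+*++
@@@@@@@@@@@@@@@@@@@%+--:::::::::::::::::::==-=---===----=======+*+++
@@@@@@@@@@@@@@@@@%*=---=--:--::::::::::::::-=--:----====-=-==+*+++++
@@@@@@@@@@@@@@@@#+---======+*+-::::::::::::::::::---========+*+++++#
@@@@@@@@@@@@@%*+=--=====----+*+=---:::::::::::----==-======**+##%%%%
@@@@@@@@@%%##*+=--=====--:::::--------::::::--====-======+#+*#%%%%%%
@@@@@@%#####*=--======-:::::::::-------::::--===-=======+*+#%%%%%%%%
@@@@%#####*+---======----::::::-:::--------======-=====**=+*%*-=#%##
@@@@%###**=--=========+*++=
[... 1190 characters left out ...]
85 42:85 44:87 46:89 48:91 50:91
55 -50:118 -48:100 -46:80 -44:67 -42:59 -40:59 -38:61 -36:65 -34:68 -32:69 -30:68 -28:66 -26:66 -24:65 -22:61 -20:55 -18:50 -16:47 -14:48 -12:47 -10:46 -8:46 -6:46 -4:47 -2:47 0:47 2:47 4:45 6:46 8:47 10:47 12:46 14:47 16:48 18:48 20:52 22:53 24:50 26:49 28:51 30:57 32:74 34:86 36:98 38:108 40:114 42:114 44:114 46:115 48:117 50:118
60 -50:110 -48:95 -46:80 -44:68 -42:58 -40:58 -38:61 -36:67 -34:71 -32:72 -30:71 -28:71 -26:71 -24:69 -22:64 -20:57 -18:52 -16:49 -14:48 -12:48 -10:47 -8:48 -6:48 -4:46 -2:46 0:46 2:47 4:48 6:48 8:49 10:48 12:47 14:46 16:46 18:47 20:46 22:46 24:46 26:46 28:45 30:59 32:79 34:99 36:112 38:115 40:116 42:117 44:119 46:123 48:125 50:127
```

The blade's leading edge is at about y -20 mm; home should be near -24. I'll keep going to the stop.

Request:
{"api": "move_arm", "payload": {"plan": [{"x":0,"y":-0.002,"z":0,"yaw":0,"fingers":1},{"x":0,"y":-0.003,"z":0,"yaw":0,"fingers":1},{"x":0,"y":-0.004,"z":0,"yaw":0,"fingers":1},{"x":0,"y":-0.004,"z":0,"yaw":0,"fingers":1}]}}

```text
time: 23.4
eef_pos: [0.5324, -0.2794, 0.0199]
tcp_rot: [0.035, 0.999, -0.0, 0.0]
contact_force: [0.2, -0.8, -0.5]
opening: 0.005
finger_force: 0.0
```

Request:
{"api": "move_arm", "payload": {"plan": [{"x":0,"y":-0.002,"z":0,"yaw":0,"fingers":1},{"x":0,"y":-0.003,"z":0,"yaw":0,"fingers":1},{"x":0,"y":-0.003,"z":0,"yaw":0,"fingers":1}]}}

```text
time: 23.7
eef_pos: [0.5321, -0.2818, 0.0198]
tcp_rot: [0.035, 0.999, 0.0, 0.0]
contact_force: [0.6, 0.9, 1.6]
opening: 0.001
finger_force: 0.9
```

```bash
python3 - <<'E'
from h import *
s=snap('scene','s20.png');st=ctrl.get_state();e=st['eef_pos'];print(st['time'],e.round(4),st['contact_force'].round(1),st['finger_force'])
s0=cv2.cvtColor(cv2.imread('pics/s19.png'),cv2.COLOR_BGR2RGB)
for q in(s0,s): print('blade end',[edges(q,.0235,x,57,lo=-.04,hi=.0) for x in(.05,.055,.06)])
u,v=proj('scene',[e])[0].astype(int);print(u,v)
for r in s[v-16:v+24:1,u-36:u+20].sum(2): print(''.join(' .:-=+*#%@'[min(9,int(x)//30)] for x in r))
E
```

```text
23.75 [ 0.5321 -0.2818  0.0198] [0.8 2.2 0.7] 0.8938619680702686
blade end [[-23.0], [-22.5], [-22.0]]
blade end [[-24.0], [-24.0], [-23.0]]
172 202
@@@@@@@@@@@@@@@@@@%=============-====+%#**++*#%*+*******
@@@@@@@@@@@@@@@@@@%+==================#*#*+++**+********
@@@@@@@@@@@@@@@@@@*++=================++*+=+++++********
@@@@@@@@@@@@@@@@@#++++++++==============+=====+*********
@@@@@@@@@@@@@@@@#++*****##+==================+*********#
@@@@@@@@@@@@@@@%*+******%%*=========+=======+*********##
@@@@@@@@@@@@@@@*++******#%#*+*+===========++********####
@@@@@@@@@@@@@@#++******++*%%*#*==========++********#####
@@@@@@@@@@@@@#*+******+===*#**+++=======++*******#######
@@@@@@@@@@@@%*+*#*#**++====+=+++*+=====+*******#*######@
@@@@@@@@@@@@#+*####*+========+*+**+====#%#******######@@
@@@@@@@@@@@#++*####*+=========++**++==+%%#*****#######@@
@@@@@@@@@@#*+*#####+==========+*+**+==*##*****#######%@@
@@@@@@@@@%*++*#####*+=========+++**+++**#*******#*###@@@
@@@@@@@@@#++#########%#++======+++**#%##******#*#*#*@@@@
@@@@@@@@%++*########@@@##+========+#@@@@%##*****####@@@@
@@@@@@@%*+*########%@@@@%++*+=====+@@@@
[... 628 characters left out ...]
@@####%@@@@@@%%%
@@@@@@@@@@@@@@@@@@%#****##########%@@@@@@@@@#%@@@@@@@@@@
@@@@@@@@@@@@@@@@@@@@@#*****##%%%%@@@@@@@@@@@@@@@@@@@@@@@
@@@@@@@@@@@@@@@@@@@@@@@%#***#%@@@@@@@@@@@@@@@@@@@@@@@@@@
@@@@@@@@@@@@@@@@@@@@@@@@@@#**##%@@@@@@@@@@@@@@@@@@@@@@@@
@@@@@@@@@@@@@@@@@@@@@@@@@@@@@#**#%@@@@@@@@@@@@@@@@@@@@@@
@@@@@@@@@@@@@@@@@@@@@@@@@@@@@@@%**##%@@@@@@@@@@@@@@@@@@@
@@@@@@@@@@@@@@@@@@@@@@@@@@@@@@@@@@#**#%%@@@@@@@@@@@@@@@@
@@@@@@@@@@@@@@@@@@@@@@@@@@@@@@@@@@@@%#**#%@@@@@@@@@@@@@@
@@@@@@@@@@@@@@@@@@@@@@@@@@@@@@@@@@@@@@@#**##%@@@@@@@@@@@
@@@@@@@@@@@@@@@@@@@@@@@@@@@@@@@@@@@@@@@@@##**#%@@@@@@@@@
@@@@@@@@@@@@@@@@@@@@@@@@@@@@@@@@@@@@@@@@@@@@#**#%%@@@@@@
@@@@@@@@@@@@@@@@@@@@@@@@@@@@@@@@@@@@@@@@@@@@@@##**#%@@@@
```

Request:
{"api": "move_arm", "payload": {"plan": [{"x":0,"y":-0.001,"z":0,"yaw":0,"fingers":1},{"x":0,"y":-0.002,"z":0,"yaw":0,"fingers":1},{"x":0,"y":-0.003,"z":0,"yaw":0,"fingers":1},{"x":0,"y":-0.003,"z":0,"yaw":0,"fingers":1}]}}

```text
time: 24.15
eef_pos: [0.532, -0.2834, 0.0198]
tcp_rot: [0.036, 0.999, 0.002, -0.0]
contact_force: [1.2, 7.1, 2.5]
opening: 0.003
finger_force: 3.3
```

Request:
{"api": "move_arm", "payload": {"plan": [{"x":0,"y":-0.001,"z":0,"yaw":0,"fingers":1},{"x":0,"y":-0.002,"z":0,"yaw":0,"fingers":1},{"x":0,"y":-0.002,"z":0,"yaw":0,"fingers":1}]}}

```text
time: 24.45
eef_pos: [0.532, -0.2835, 0.0198]
tcp_rot: [0.036, 0.999, 0.004, -0.0]
contact_force: [2.7, 11.5, 4.8]
opening: -0.002
finger_force: 5.7
```

At the stop: the force is up to 11.5 N with no further travel. I'll back off, go up, move clear and check.

Request:
{"api": "move_arm", "payload": {"plan": [{"x":0,"y":0.01,"z":0,"yaw":0,"fingers":1},{"x":0,"y":0.02,"z":-0.01,"yaw":0,"fingers":1},{"x":0,"y":0.03,"z":-0.04,"yaw":0,"fingers":1},{"x":0,"y":0.04,"z":-0.08,"yaw":0,"fingers":1},{"x":0,"y":0.06,"z":-0.12,"yaw":0,"fingers":1}]}}

```text
time: 24.95
eef_pos: [0.5355, -0.2276, 0.1413]
tcp_rot: [0.036, 0.999, -0.001, -0.0]
contact_force: [0.9, -1.0, 0.1]
opening: 0.001
finger_force: 0.0
```

Request:
{"api": "move_arm", "payload": {"plan": [{"x":0,"y":0.045,"z":-0.03,"yaw":0,"fingers":1},{"x":0,"y":0.09,"z":-0.05,"yaw":0,"fingers":1},{"x":0,"y":0.13,"z":-0.05,"yaw":0,"fingers":1},{"x":0,"y":0.17,"z":-0.05,"yaw":0,"fingers":1},{"x":0,"y":0.21,"z":-0.05,"yaw":0,"fingers":1}]}}

```text
time: 25.45
eef_pos: [0.5509, -0.0164, 0.1911]
tcp_rot: [0.035, 0.999, -0.001, 0.001]
contact_force: [0.2, -0.3, -0.7]
opening: -0.002
finger_force: 0.0
```

```bash
python3 - <<'E'
from h import *
s=snap('scene','s21.png');t=snap('top','t21.png');st=ctrl.get_state();print(st['time'],st['eef_pos'].round(3),st['contact_force'].round(1))
for n,q in(('scene',s),('top',t)):
    print(n,'broad y',[edges(q,.016,x,88,n=n,lo=-.03,hi=.03) for x in(-.05,-.03,-.01,.01,.02)],'x along y=0',edges(q,.016,0,88,n=n,axis=0,lo=-.08,hi=.1),'blade',[edges(q,.0265,x,57,n=n,lo=-.04,hi=.05) for x in(.05,.055,.06)],'tip beyond blade',[edges(q,.016,y,110,n=n,axis=0,lo=.06,hi=.1) for y in(-.006,0,.006)])
seatprof(t,.016,[-.06,-.02,.02,.075],n='top',lim=.03)
E
```

```text
25.55 [ 0.551 -0.014  0.191] [0.  0.  0.1]
scene broad y [[], [24.5], [25.5, 27.0], [24.0, 27.5], [24.5, 27.5]] x along y=0 [-73.5, 25.0, 68.5] blade [[-20.5, 26.0], [-19.0, 25.5], [-19.5, 25.0]] tip beyond blade [[66.5, 88.0], [70.0, 86.0], [67.0, 87.5]]
top broad y [[], [23.0, 25.0], [], [21.5, 25.0], [22.0, 23.0]] x along y=0 [43.0, 70.5, 95.0] blade [[-24.0, 24.5], [-24.0, 25.0], [-24.0, 25.0]] tip beyond blade [[70.5, 88.0], [72.0, 88.5], [75.5, 88.5]]
-60 -30:106 -28:119 -26:123 -24:107 -22:94 -20:91 -18:96 -16:98 -14:99 -12:98 -10:96 -8:95 -6:96 -4:97 -2:96 0:95 2:93 4:95 6:94 8:95 10:96 12:96 14:93 16:93 18:95 20:95 22:100 24:110 26:126 28:117 30:102
-20 -30:95 -28:97 -26:99 -24:114 -22:129 -20:142 -18:141 -16:141 -14:141 -12:141 -10:140 -8:141 -6:141 -4:142 -2:141 0:141 2:140 4:141 6:141 8:142 10:142 12:141 14:141 16:140 18:132 20:112 22:92 24:89 26:94 28:97 30:97
20 -30:95 -28:95 -26:101 -24:115 -22:130 -20:140 -18:141 -16:141 -14:141 -12:140 -10:141 -8:141 -6:141 -4:142 -2:142 0:142 2:142 4:141 6:140 8:142 10:142 12:141 14:141 16:141 18:134 20:118 22:90 24:92 26:98 28:97 30:96
75 -30:93 -28:94 -26:94 -24:93 -22:94 -20:104 -18:117 -16:130 -14:113 -12:114 -10:129 -8:138 -6:140 -4:137 -2:134 0:136 2:135 4:127 6:101 8:83 10:71 12:61 14:69 16:74 18:69 20:82 22:91 24:96 26:95 28:95 30:95
```

```bash
python3 - <<'E'
from h import *
t=cv2.cvtColor(cv2.imread('pics/t21.png'),cv2.COLOR_BGR2RGB);s=cv2.cvtColor(cv2.imread('pics/s21.png'),cv2.COLOR_BGR2RGB)
for n,q in(('top',t),('scene',s)):
  print(n,'back',[edges(q,.016,y,119,n=n,axis=0,lo=-.08,hi=0) for y in(-.012,-.004,.004,.012)],'broad y',[edges(q,.016,x,118,n=n) for x in(-.045,-.02,0,.02)],'step',[edges(q,.016,y,119,n=n,axis=0,lo=0,hi=.05) for y in(-.018,.017)])
E
```

```text
top back [[-66.0, -63.5, -57.5, -50.5, -41.5], [-66.0, -64.0, -57.5], [-66.0, -63.0, -57.0], [-65.5, -63.0, -57.0, -50.5, -42.0]] broad y [[-28.5, -18.0, -8.5, 6.5, 14.5, 19.5, 25.0, 27.0], [-23.5, 19.5], [-23.5, 19.5], [-24.0, 19.5]] step [[34.0], [33.5]]
scene back [[-69.5, -61.5, -60.0, -51.0, -43.0], [-69.0, -63.5, -60.0], [-68.5], [-69.0, -63.5, -60.0, -51.5, -43.0]] broad y [[-29.5, -16.5, -8.5, 8.0, 14.5, 21.5, 26.0, 28.5], [-24.0, 21.5], [-24.0, 21.5], [-23.5, 21.0]] step [[33.0], [31.0]]
```

The bracket is seated at about +2.3 mm along and -1.7 mm across, both inside tolerance. The retainer blade reaches y -24 to 25 mm, which is home, and the robot is clear. Handing in.

```bash
python3 -c "
from plant import ctrl
print(ctrl.sign_off())"
```

```text
the job is handed in; nothing more can be done
None
```

I laid the bracket flat on the mat and released it, regrasped it across its width and seated it in its tray compartment, then pushed the retainer to its stop and handed the job in; sign-off returned no verdict.

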